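# Hang the tube carrier on the sprung lift hook to drain

### The arm

A 6-joint arm with a two-finger parallel gripper is mounted at the origin on the work surface. World frame = base frame: x ahead of the robot, y to its left, z up, the work surface at z = 0. Lengths are in m, angles in degrees, forces in N, time in s.
With the tool pointing down it reaches from about 0.4 to 0.825 m from the base axis. Payload 7 kg.
Tool frame: the origin (TCP) lies at the very end of the fingers, on their centre line; the grasp point (between the pads) lies 19 mm behind it (grasp_offset is the x of the grasp point in the tool frame, in m); x points along the fingers, y is the direction in which the jaws open and shut, and the axes are right-handed (so a half turn about x gives the same grasp; the last joint's range is limited). The gripper opens to 88 mm and grips with 3 to 60 N. Pads are 19 mm wide; open, the fingers measure 130 mm over their backs; the gripper's body (78 mm by 193 mm) begins 47 mm behind the grasp point.
Start: joints at [84.46, 20.546, 0.682, 0, -70.136, -16.507], TCP at [0.253, 0.626, 0.227] pointing down, gripper open.
Joint ranges: [-176.03, 176.03], [-82.01, 121.73], [-58.28, 71.71], [-173.87, 95.51], [-174.79, -0.11], [-173.66, 173.66]. Speed limits (degrees/s): [136.94, 136.94, 172.46, 180, 180, 180].

### API

Orientations are given as [roll, pitch, yaw] about the fixed x, y, z axes, in that order (R = Rz(yaw) Ry(pitch) Rx(roll)).
In Python, from plant import get_obs, snapshot, close_job, grasp_offset gives the robot as it stands.
- The arm moves only by the tool carry_out, never from a script. Its argument "series" is a list that holds one entry, the list of rows, each a list of 6 numbers: the shift along the tool's x, y, z in mm, then the turn, a rotation vector about the tool's x, y, z in degrees. A call has 1 to 10 rows; each row is the pose to reach, as a shift and turn from the pose commanded when the call began, along the tool's axes at that moment; what a row does not reach only later rows make up. A row lasts 1/8 s, in which the tool goes at most 62.5 mm and 10.7 degrees, less where a joint would pass 70% of its speed; a pose out of reach is approached as far as the arm can. A call with a gripper value outside its range is refused whole. "hand" is the gripper's target within -1 to 1 (shut at 1, half-way at 0, fully open at -1), set as the call begins (left out, the last holds). The fingers move at their own pace and stop on an object; the grip force is fixed at half the most. Time passes only in rows, so rows that repeat a pose let the fingers close. It gives the time, the measured TCP pose, the force and the opening at its end, in the units of the state.
- get_obs(): the state, without advancing time (a new reading comes with each control period).
- snapshot(name): name is "scene" or "side" or "wrist"; returns a dict with "color" (400x640x3 uint8, red, green, blue), "fx", "fy", "cx", "cy" (pixels), "dist_coeffs" ([k1, k2, p1, p2, k3] as OpenCV has them; the pictures are not rectified), "eye" and "attitude" of the camera in the world. Camera axes: x right, y down, z forward; pixel columns grow to the right and rows downward; lengths in m; the calibration is good to about 2 mm. A picture is of the moment at which its call begins. There is no depth.
- close_job(): hands the job in, once; it reports no verdict.
The state is a dict: "clock": time; "joint_pos": joint angles; "qvel": joint speeds; "tau": joint torques, N m; "tool_pos": TCP position; "orientation": TCP orientation; "force": force on the tool from outside, world axes, zero at the start; "moment": the same for the moment, N m; "opening": finger opening in m.
Only numpy, scipy, OpenCV 4.12 (cv2) and the standard library are available. Lean on these libraries where they do the work, as an engineer would, in place of code of your own. Each camera call takes 0.05 s, during which the arm holds its last target.

### The job

Take the lift arm's black knob, pull the sprung hook down, swing its tip in under the eye on the tube carrier's top plate, and let it rise under control (never letting it fly up) until the carrier hangs from the hook at the top of the travel, still and draining over its tray; then let go. Do not touch the carrier itself with the robot, press or pull it hard with the hook or tip it over, and leave the bottle, beaker and jar where they are.

Things in the scene. Friction and masses are not known exactly. Their poses are not given: they have to be found in the camera images.
- stand: the fixed lift stand: a 24 mm steel column, 300 tall, on a white foot, with a drip tray beside it. Origin: column axis at bench level; z up; the tray lies on its -y side. The stand may be anywhere ahead of the robot and be yawed by up to 0.3 rad.
- tray (a point): centre of the drip tray's inner floor (6 above the bench, 170 mm from the column axis along the stand's -y). The tray is 180 (stand x) x 140 (stand y), rim 14 high.
- lift (a joint): travel of the black carriage on the column, m: 0 = top stop (rest, held there by the spring), grows downward to 0.105. The spring pulls up with about 8 N at the top and 10 N at the bottom, hook empty; it also lifts the loaded carrier (about 4 N) to the top. A hook let go flies up; rising faster than 0.4 m/s counts as flying up.
- swing: aluminium arm, 22 wide, 14 thick, swinging about the column with light friction; stays where it is left. Origin: column axis, mid-thickness of the arm, 245 above the bench at the top stop. It points along its own -y and ends 190 from the axis. Yaw relative to the stand: -0.9 to +0.4 rad, at first -0.6 to -0.35. It carries knob and hook 170 from the axis.
- knob (a point): grip point of the upright black round knob, 26 dia. x 41 tall, on the arm's upper face: on the knob's axis, 23 above that face, 18 below the knob's top, 30 above the arm's origin height, 170 from the column axis. Plain round: it may turn in the grip.
- clamp (a point): underside of the arm straight below the knob, 7 below the arm's origin height, where the steel hook's rod is clamped. The rod's clamped length differs from day to day and is not measured: the hook's underside lies 52 to 83 mm below this point. The clamp does not slip.
- hook_mid (a point): nominal middle of the hook's bottom bar (clamp at half length, see clamp; truly up to 15 mm higher or lower), below the knob's axis. A polished, slick J of 7 mm round bar in the arm's x-z plane: shank centred 12.5 to its -x side, upturned tip 12.5 to its +x side (18 clear between), flat tip end 15 above the hook's underside. It enters an eye by swinging towards +x, yaw growing.
- carrier: loose tube carrier, about 0.42 kg, standing in the wet tray, where it slides easily (1 to 2 N): grey base 110 (x) x 80 (y) x 14, tubes, post, steel top plate 84 (x) x 56 (y), its upper face 90 above the origin. Origin: centre of the underside, z up; x within 0.15 rad of the stand's x. More than 15 N between hook and carrier is pressing or pulling hard.
- eye (a point): underside of the eye's top strap at its middle, 19 above the plate (109 above the carrier's origin). The eye is a low gable of steel strap (6 thick in x, 7 high) in the carrier's y-z plane on the plate's middle: legs at y +-22; the strap's underside falls to 16 above the plate at the legs. A hook resting on the plate passes under with 4 mm to spare at the middle; one held higher strikes the strap.
- flask: white plastic bottle, 60 dia. x 150 tall mm, a bystander. Origin: centre of its underside.
- beaker: open clear glass beaker, rim 64 dia. x 85 tall mm, a bystander. Origin: centre of its underside.
- jar: amber jar with black lid, 56 dia. x 70 tall mm, a bystander. Origin: centre of its underside.
Not all that is in view belongs to the job. Several things have the shape of the carrier; the one meant has the colours described above.

How it is judged (in metres and radians):
On the way, in this order (a step that is already met when the one before it is completed fails the run):
1. the hook is pulled down against its spring (value of joint lift above 0.05 m), for 0.2 s.
2. the carrier hangs from the hook, clear of the tray (z of carrier in the frame of stand above 0.03 m and contact force between swing and carrier above 2 N), for 0.2 s.
At the end, for the whole second after the job is handed in: The carrier hangs from the hook (at least 2 N between them), its underside at least 30 mm above the bench, upright within 0.25 rad and at rest (below 0.05 m/s), its middle within 50 mm of the tray's centre seen from above, with the lift within 6 mm of its top stop and the knob let go (all of step 2 and value of joint lift below 0.006 m and angle between carrier's own z axis and vertical below 0.25 rad and linear speed of carrier below 0.05 m/s and horizontal distance between carrier and tray below 0.05 m); the robot touches nothing.
It fails at once if the hook flies up (rises faster than 0.4 m/s) (velocity of joint lift below -0.4 m/s).
It fails at once if the hook presses or pulls the carrier with more than 15 N (contact force between swing and carrier above 15 N).
It fails at once if the robot touches the carrier (contact force between any of the fingers, the arm and carrier above 0.5 N).
It fails at once if the carrier tips over (more than 0.35 rad) (angle between carrier's own z axis and vertical above 0.35 rad).
It fails at once if the bottle, beaker or jar is moved (30 mm) or tipped (distance of any of flask, beaker, jar from where it was at the start of the episode above 0.03 m or angle between any of flask, beaker, jar's own z axis and vertical above 0.4 rad).
It also fails if it takes over 58 s, if anything falls off the work surface, if the arm or the gripper's body presses on something with over 40 N, if the wrist force passes 120 N, or if a joint passes its speed limit or range.

## Working session

There is one attempt and no reset: what is moved stays moved. The work goes in short steps, Python scripts to look and compute and a tool call to move; the robot and the scene stay as the last step left them, time stands still between calls to the robot, and variables do not carry over. Pictures are saved under pics/ and viewed, and the job is handed in when it is done.

Besides the shell and the picture viewer there is one more tool, called after "Emit:" in YAML: its name, and indented under it one key for each argument. carry_out: Moves the arm, as the interface text tells. Its arguments: {"type":"object","properties":{"series":{"type":"array","items":{"type":"array","items":{"type":"array","items":{"type":"number"}}}},"hand":{"type":"number"}},"required":["series"]}

```bash
ls; mkdir -p pics
python3 - <<'E'
from plant import get_obs, snapshot, grasp_offset
import cv2
print(grasp_offset); print(get_obs())
for n in ["scene","side","wrist"]:
    s=snapshot(n); cv2.imwrite(f"pics/{n}0.png",s["color"][:,:,::-1]); print(n,{k:v for k,v in s.items() if k!="color"})
E
```

```text
pics
-0.0188
{'clock': 0.0, 'joint_pos': array([ 8.44611948e+01,  2.05897147e+01,  6.33486818e-01, -1.97422996e-02,
       -7.01345955e+01, -1.65070291e+01]), 'qvel': array([-0.12278983, -0.05644374,  0.05441165,  0.00482511,  0.05709524,
        0.02154173]), 'tau': array([ 9.25763197e-04, -5.82718277e+01,  2.93066847e+01,  6.99723423e+00,
        7.01499768e-03, -1.58854350e-04]), 'tool_pos': array([0.25320269, 0.62518741, 0.2256411 ]), 'orientation': array([  94.95953752,   89.90729921, -107.09302018]), 'force': array([ 0.12616484,  0.33814552, -0.03709951]), 'moment': array([-0.02090859, -0.00603732, -0.01155693]), 'opening': 0.08763398197471459}
scene {'fx': 423.63800519959676, 'fy': 423.63800519959676, 'cx': 316.5532862239719, 'cy': 196.88798604665476, 'dist_coeffs': array([-0.00358824,  0.        ,  0.        ,  0.        ,  0.        ]), 'eye': array([1.24023963, 0.08441369, 1.0147368 ]), 'attitude': array([-142.37596845,   -0.58493593,   95.93324843])}
side {'fx': 479.6705924915878, 'fy': 479.6705924915878, 'cx': 317.5651003231223, 'cy': 202.09645545645708, 'dist_coeffs': array([-0.12993697,  0.        ,  0.        ,  0.        ,  0.        ]), 'eye': array([ 0.19670518, -0.525826  ,  0.77244341]), 'attitude': array([-1.32331369e+02, -1.10602915e-01, -3.54907638e+01])}
wrist {'fx': 295.89131710253787, 'fy': 295.89131710253787, 'cx': 319.57887026777996, 'cy': 200.66050236958273, 'dist_coeffs': array([-0.04506087,  0.        ,  0.        ,  0.        ,  0.        ]), 'eye': array([0.32682322, 0.59288294, 0.38353693]), 'attitude': array([ 162.84733701,   -0.1635734 , -112.07445817])}
```

View pics/scene0.png

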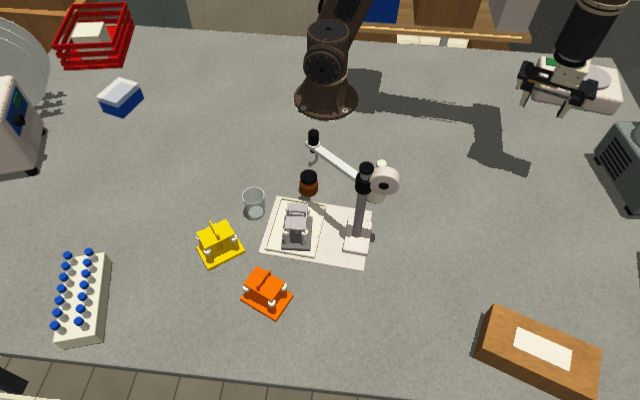

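View pics/side0.png

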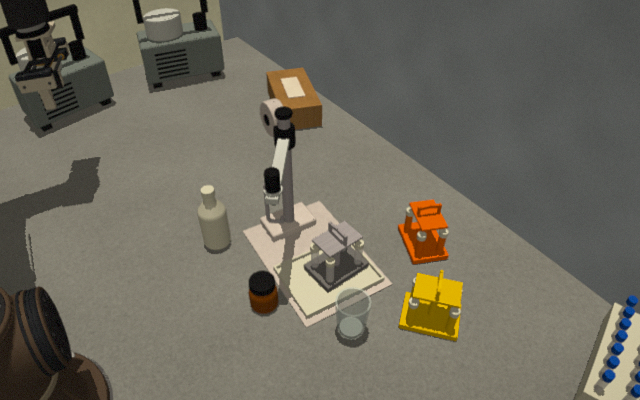

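View pics/wrist0.png

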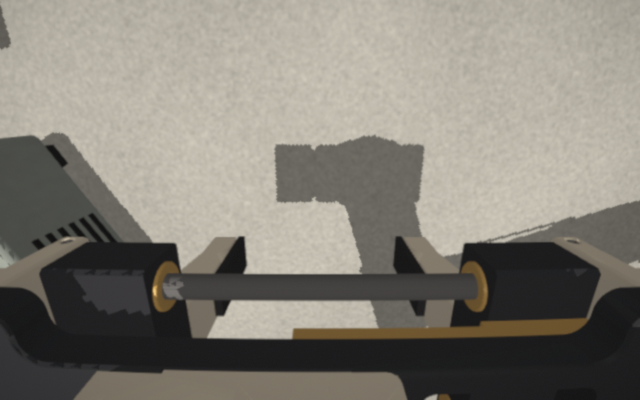

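```bash
cat > h.py <<'E'
import numpy as np, cv2
from scipy.spatial.transform import Rotation as Ro
from plant import get_obs, snapshot
def cam(s):
    K=np.array([[s["fx"],0,s["cx"]],[0,s["fy"],s["cy"]],[0,0,1]])
    R=Ro.from_euler("xyz",s["attitude"],degrees=True).as_matrix()
    return K,s["dist_coeffs"],R,np.array(s["eye"])
def ray(s,px):
    K,d,R,e=cam(s)
    p=cv2.undistortPoints(np.array(px,float).reshape(-1,1,2),K,d).reshape(-1,2)
    v=np.c_[p,np.ones(len(p))]@R.T
    return e,v/np.linalg.norm(v,axis=1)[:,None]
def onz(s,px,z):
    e,v=ray(s,px); return e+v*((z-e[2])/v[:,2])[:,None]
def tri(s1,p1,s2,p2):
    e1,v1=ray(s1,[p1]);e2,v2=ray(s2,[p2]);v1=v1[0];v2=v2[0]
    A=np.c_[v1,-v2]; t=np.linalg.lstsq(A,e2-e1,rcond=None)[0]
    a=e1+t[0]*v1;b=e2+t[1]*v2
    return (a+b)/2,np.linalg.norm(a-b)
def proj(s,P):
    K,d,R,e=cam(s)
    Pc=(np.atleast_2d(P)-e)@R
    return cv2.projectPoints(Pc,np.zeros(3),np.zeros(3),K,d)[0].reshape(-1,2)
def crop(s,name,x0,y0,w,h,f):
    im=s["color"][y0:y0+h,x0:x0+w,::-1]
    im=cv2.resize(im,None,fx=f,fy=f,interpolation=cv2.INTER_CUBIC)
    for i in range(0,w,20):
        cv2.putText(im,str(x0+i),(i*f,8),0,0.3,(0,0,255),1); cv2.line(im,(i*f,10),(i*f,16),(0,0,255),1)
    for i in range(0,h,20):
        cv2.putText(im,str(y0+i),(0,i*f+4),0,0.3,(0,0,255),1); cv2.line(im,(20,i*f),(26,i*f),(0,0,255),1)
    cv2.imwrite("pics/"+name,im)
E
python3 - <<'E'
from h import *
s=snapshot("scene"); crop(s,"sc1.png",235,120,180,150,4)
s=snapshot("side"); crop(s,"sd1.png",190,90,210,260,2); crop(s,"sd1b.png",240,100,160,200,3)
E
```

```text
(no output)
```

View pics/sc1.png

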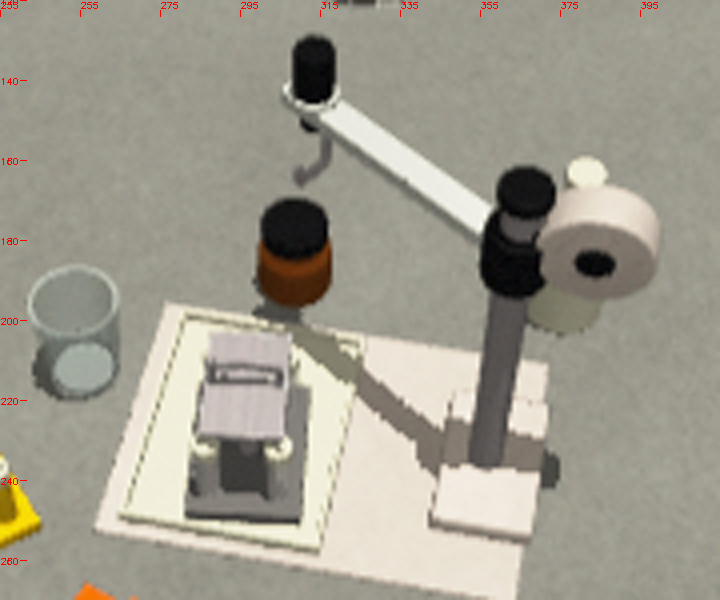

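View pics/sd1b.png

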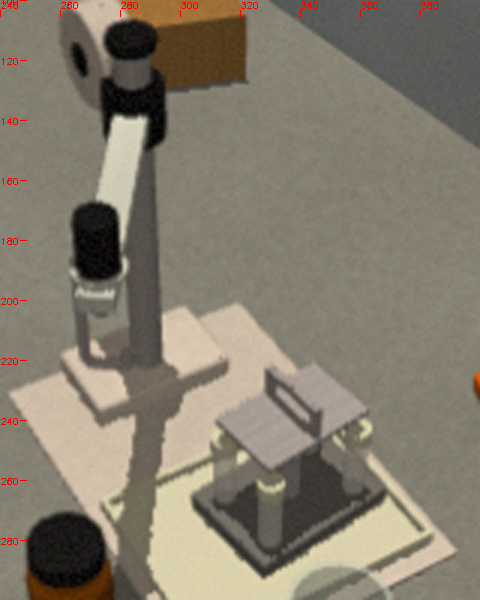

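Run:
```python
from h import *
np.set_printoptions(precision=4,suppress=True)
a=snapshot("scene"); b=snapshot("side")
C=lambda p:[(x/4+235,y/4+120) for x,y in p]
D=lambda p:[(x/3+240,y/3+100) for x,y in p]
tr=onz(a,C([(185,318),(362,342),(320,550),(120,515)]),0.014); print("tray rim\n",tr,tr.mean(0))
sh=onz(a,C([(170,305),(548,365),(515,598),(95,530)]),0.001); print("sheet\n",sh,sh.mean(0))
for n,p,q in [("knobtop",(315,48),(95,212)),("cap top",(526,184),(130,36)),("hook bottom",(312,184),(118,358)),("clampblk",(311,126),(98,312))]:
    P,e=tri(a,C([p])[0],b,D([q])[0]); print(n,P,e)
kt=onz(a,C([(315,48)]),.293); print(kt, onz(b,D([(95,212)]),.293))
print("plate corners scene",onz(a,C([(211,333),(292,337),(283,438),(198,432)]),0.096))
print("plate corners side",onz(b,D([(217,427),(313,363),(370,411),(273,470)]),0.096))
print("base corners side",onz(b,D([(194,497),(264,570),(387,493)]),0.018))
print("col base", onz(a,C([(487,462)]),0.03), onz(b,D([(147,362)]),0.03))
```

```text
tray rim
 [[ 0.4933 -0.0882  0.014 ]
 [ 0.5008  0.0443  0.014 ]
 [ 0.6769  0.0319  0.014 ]
 [ 0.6648 -0.1062  0.014 ]] [ 0.5839 -0.0295  0.014 ]
sheet
 [[ 0.4727 -0.1036  0.001 ]
 [ 0.497   0.182   0.001 ]
 [ 0.6916  0.1646  0.001 ]
 [ 0.6709 -0.1236  0.001 ]] [0.583  0.0299 0.001 ]
knobtop [0.4871 0.0067 0.292 ] 3.4907256790572364e-05
cap top [0.5914 0.1372 0.2992] 0.0019350532639682487
hook bottom [0.4954 0.0067 0.1776] 0.0014199785994299476
clampblk [0.4842 0.0051 0.2213] 0.0024001155095480595
[[0.4881 0.0068 0.293 ]] [[0.4865 0.0056 0.293 ]]
plate corners scene [[ 0.5652 -0.0546  0.096 ]
 [ 0.5624  0.0002  0.096 ]
 [ 0.6438  0.0038  0.096 ]
 [ 0.6453 -0.0514  0.096 ]]
plate corners side [[ 0.5541 -0.0095  0.096 ]
 [ 0.64    0.001   0.096 ]
 [ 0.6429 -0.0554  0.096 ]
 [ 0.5616 -0.0595  0.096 ]]
base corners side [[ 0.5453  0.0059  0.018 ]
 [ 0.5474 -0.0716  0.018 ]
 [ 0.6547 -0.0678  0.018 ]]
col base [[0.6051 0.1395 0.03  ]] [[0.5844 0.1239 0.03  ]]
```

Run:
```python
from h import *
np.set_printoptions(precision=4,suppress=True)
a=snapshot("scene"); b=snapshot("side");o=get_obs()
R=Ro.from_euler("xyz",o["orientation"],degrees=True).as_matrix(); print(R,o["tool_pos"])
for n,p,q in [("jar lid",(308,171.5),(262,281)),]:
    print(n,onz(a,[p],.07),onz(b,[q],.07))
print("beaker rim",onz(a,[(253.5,194)],.085),onz(b,[(353,304)],.085))
print("bottle cap",onz(b,[(207.5,189)],.15))
# rotation of base: arm column edges
C=lambda p:[(x/4+235,y/4+120) for x,y in p]
D=lambda p:[(x/3+240,y/3+100) for x,y in p]
print("arm top edges scene",onz(a,C([(342,103),(492,208)]),.252),onz(a,C([(322,122),(482,240)]),.238))
print("arm top edges side",onz(b,D([(112,118),(97,205)]),.252),onz(b,D([(147,118),(122,225)]),.252))
```

```text
[[-0.0001 -0.3754 -0.9269]
 [-0.0001 -0.9269  0.3754]
 [-1.      0.0001  0.    ]] [0.2534 0.6256 0.2265]
jar lid [[ 0.4236 -0.0161  0.07  ]] [[ 0.4359 -0.0157  0.07  ]]
beaker rim [[ 0.5359 -0.1555  0.085 ]] [[ 0.5336 -0.1616  0.085 ]]
bottle cap [[0.4375 0.1889 0.15  ]]
arm top edges scene [[0.4926 0.0245 0.252 ]
 [0.5691 0.1219 0.252 ]] [[0.4969 0.0125 0.238 ]
 [0.5828 0.1177 0.238 ]]
arm top edges side [[0.5694 0.126  0.252 ]
 [0.5156 0.056  0.252 ]] [[0.5874 0.1132 0.252 ]
 [0.5177 0.0318 0.252 ]]
```

Emit:
carry_out:
  hand: -1
  series:
    - [[-60,0,0,0,0,0],[-120,0,0,0,0,0],[-160,35,-32,7,0,0],[-180,75,-70,15,0,0],[-180,115,-108,23,0,0],[-180,155,-145,31,0,0],[-180,197,-182,39,0,0],[-180,238,-220,47,0,0],[-180,279,-258,55,0,0],[-180,320,-296,63,0,0]]

```text
clock: 1.7
tool_pos: [0.4078, 0.2161, 0.407]
orientation: [-44.2, 89.9, 50.6]
force: [1.8, 0.8, 0.7]
opening: 0.088
```

```bash
cat > st.py <<'E'
from h import *
import sys
np.set_printoptions(precision=4,suppress=True)
o=get_obs()
R=Ro.from_euler("xyz",o["orientation"],degrees=True).as_matrix()
th=np.degrees(np.arctan2(R[1,1],R[0,1]))
print("t",o["clock"],"tcp",o["tool_pos"],"F",o["force"],"M",o["moment"],"op",o["opening"],"j",o["joint_pos"]);print("x",R[:,0],"heading",th)
if len(sys.argv)>1:
    t=np.array([float(v) for v in sys.argv[1:4]]); print("delta tool mm",R.T@(t-o["tool_pos"])*1000)
E
python3 st.py 0.4875 0.0065 0.33
```

```text
t 1.7 tcp [0.4078 0.2161 0.407 ] F [1.7703 0.7976 0.7217] M [ 0.0997 -0.2088  0.0233] op 0.08796615379459823 j [ 52.4801  -4.2016  -5.9027   0.0022 -88.2318 -47.7633]
x [ 0.0007  0.0009 -1.    ] heading -175.28313826857107
delta tool mm [  76.8571  -62.1443 -215.5181]
```

Emit:
carry_out:
  series:
    - [[0,-13,-44,5,0,0],[0,-26,-88,10,0,0],[0,-39,-132,15,0,0],[10,-52,-175,20,0,0],[35,-62,-215.5,23,0,0],[70,-62,-215.5,23,0,0],[77,-62,-215.5,23,0,0],[77,-62,-215.5,23,0,0]]

```text
clock: 2.7
tool_pos: [0.4882, 0.0087, 0.3303]
orientation: [-111.5, 90.0, -39.5]
force: [0.3, -0.1, 1.1]
opening: 0.0878
```

```bash
python3 st.py 0.4875 0.0065 0.262
python3 - <<'E'
from h import *
a=snapshot("scene"); b=snapshot("side");w=snapshot("wrist")
crop(a,"sc2.png",235,80,180,150,4);crop(b,"sd2.png",190,60,200,190,3);cv2.imwrite("pics/w2.png",w["color"][:,:,::-1])
E
```

```text
t 2.7 tcp [0.4882 0.0087 0.3303] F [ 0.2694 -0.1364  1.072 ] M [ 0.0808 -0.1347 -0.0062] op 0.08777228687981634 j [ 24.1823  -0.5306 -11.9937   0.0306 -78.522  -42.1953]
x [ 0.0005 -0.0004 -1.    ] heading 161.99306494139017
delta tool mm [68.2992 -0.0297 -2.3175]
```

View pics/sc2.png

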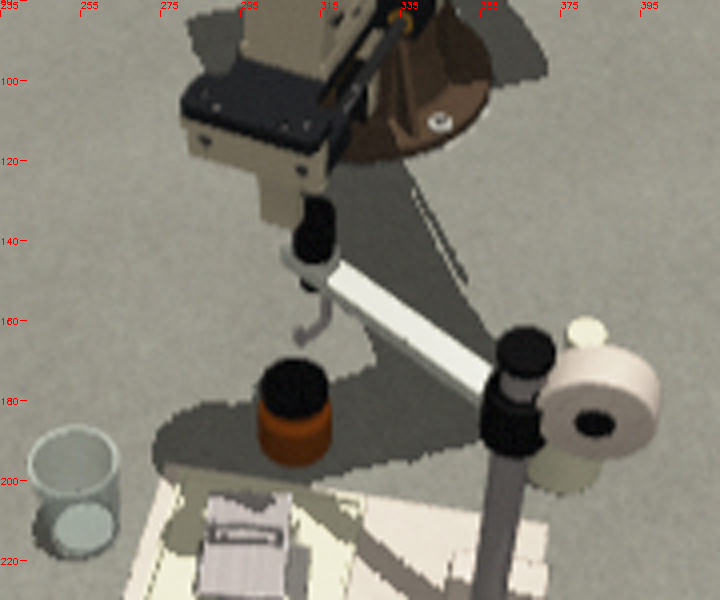

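View pics/sd2.png

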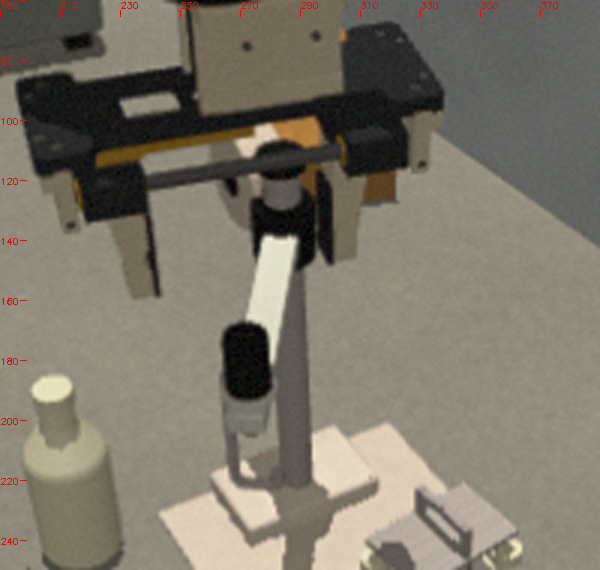

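View pics/w2.png

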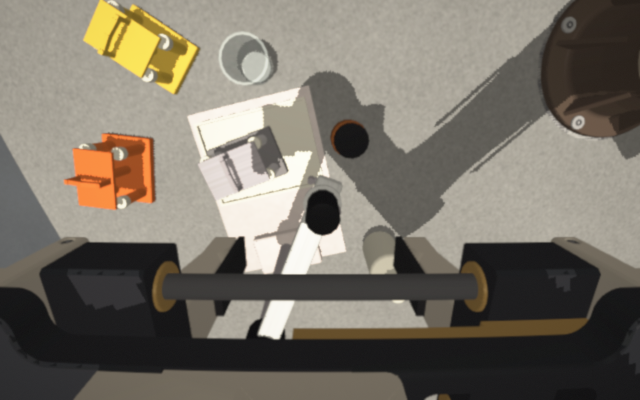

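Run:
```python
from h import *
w=snapshot("wrist"); crop(w,"w2z.png",180,80,190,180,4)
np.set_printoptions(precision=4,suppress=True)
print(onz(w,[(322,203)],.293))
```

```text
[[ 0.4809 -0.01    0.293 ]]
```

View pics/w2z.png

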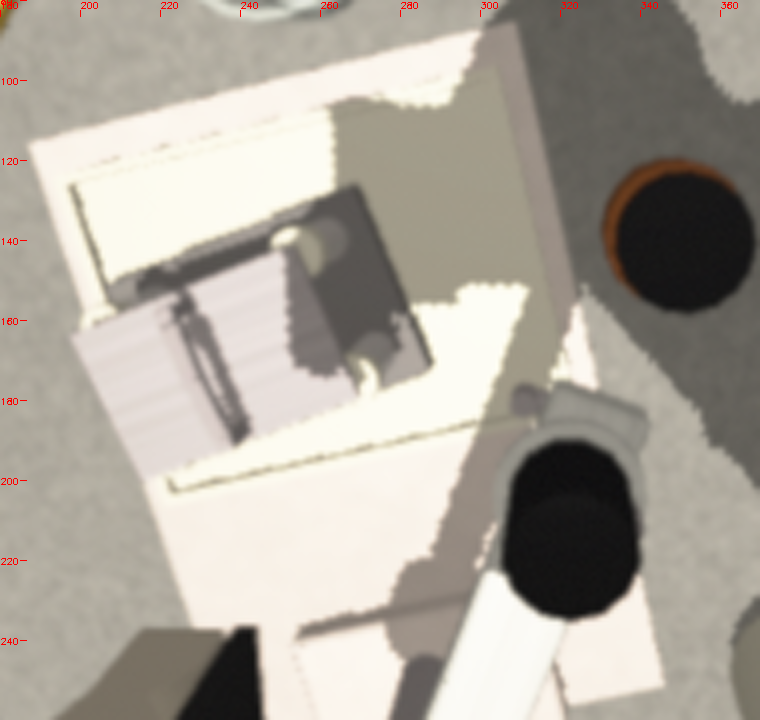

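Run:
```python
from h import *
w=snapshot("wrist")
np.set_printoptions(precision=4,suppress=True)
Z=lambda p:[(x/4+180,y/4+80) for x,y in p]
print(onz(w,Z([(571,551)]),.293))
print("plate",onz(w,Z([(75,337),(285,248),(358,393),(148,478)]),.096),onz(w,Z([(75,337),(285,248),(358,393),(148,478)]),.096).mean(0))
print("strap",onz(w,Z([(180,305),(238,440)]),.112))
print("tray rim inner",onz(w,Z([(70,185),(497,70),(172,492),(535,422)]),.014))
print("sheet",onz(w,Z([(30,145),(517,22),(663,687)]),.001))
```

```text
[[0.4836 0.0004 0.293 ]]
plate [[ 0.6397 -0.0539  0.096 ]
 [ 0.5611 -0.0591  0.096 ]
 [ 0.5555 -0.006   0.096 ]
 [ 0.6361 -0.0005  0.096 ]] [ 0.5981 -0.0299  0.096 ]
strap [[ 0.5958 -0.0533  0.112 ]
 [ 0.5952 -0.0061  0.112 ]]
tray rim inner [[ 0.6532 -0.1066  0.014 ]
 [ 0.4798 -0.0943  0.014 ]
 [ 0.665   0.0227  0.014 ]
 [ 0.5095  0.0413  0.014 ]]
sheet [[ 0.6674 -0.1272  0.001 ]
 [ 0.4672 -0.1095  0.001 ]
 [ 0.4944  0.1805  0.001 ]]
```

Emit:
carry_out:
  series:
    - [[20,0,-2,0,0,0],[45,0,-2,0,0,0],[62,0,-2,0,0,0],[71,0,-2,0,0,0],[71,0,-2,0,0,0]]

```text
clock: 3.58
tool_pos: [0.4874, 0.0068, 0.2587]
orientation: [157.3, 90.0, -130.7]
force: [0.6, -0.5, -0.0]
opening: 0.0875
```

```bash
python3 st.py 0.4875 0.006 0.259
python3 - <<'E'
from h import *
a=snapshot("scene"); b=snapshot("side")
crop(a,"sc3.png",235,80,180,150,4);crop(b,"sd3.png",190,60,200,190,3)
E
```

```text
t 3.575 tcp [0.4874 0.0068 0.2587] F [ 0.6138 -0.5161 -0.0086] M [ 0.104  -0.0865 -0.01  ] op 0.08748463049441288 j [ 23.9718   1.3734 -19.2849   0.008  -69.3575 -42.0035]
x [-0.0002 -0.0002 -1.    ] heading 161.97110497202684
delta tool mm [-0.344  -0.3219 -0.6967]
```

View pics/sc3.png

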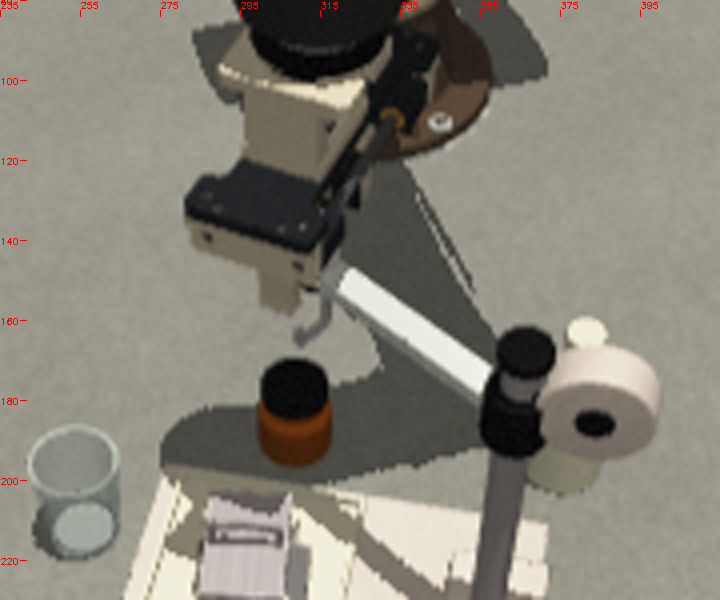

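View pics/sd3.png

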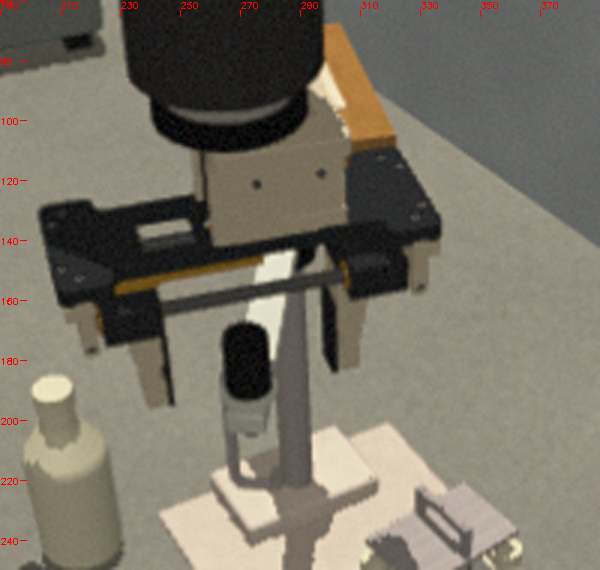

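Emit:
carry_out:
  hand: 1
  series:
    - [[0,0,0,0,0,0],[0,0,0,0,0,0],[0,0,0,0,0,0],[0,0,0,0,0,0],[0,0,0,0,0,0],[0,0,0,0,0,0],[0,0,0,0,0,0],[0,0,0,0,0,0]]

```text
clock: 4.68
tool_pos: [0.4873, 0.0068, 0.2584]
orientation: [81.4, 90.0, 153.3]
force: [0.0, 1.7, -0.8]
opening: 0.0263
```

```bash
python3 st.py
python3 - <<'E'
from h import *
a=snapshot("scene"); b=snapshot("side")
crop(a,"sc4.png",235,80,180,150,4);crop(b,"sd4.png",190,60,200,190,3)
E
```

```text
t 4.675 tcp [0.4873 0.0068 0.2584] F [ 0.0087  1.7296 -0.7821] M [0.5592 0.1472 0.085 ] op 0.026262553348064776 j [ 23.9628   1.3745 -19.3041  -0.0159 -69.3337 -41.9997]
x [-0.0003  0.0002 -1.    ] heading 161.957512298801
```

View pics/sd4.png

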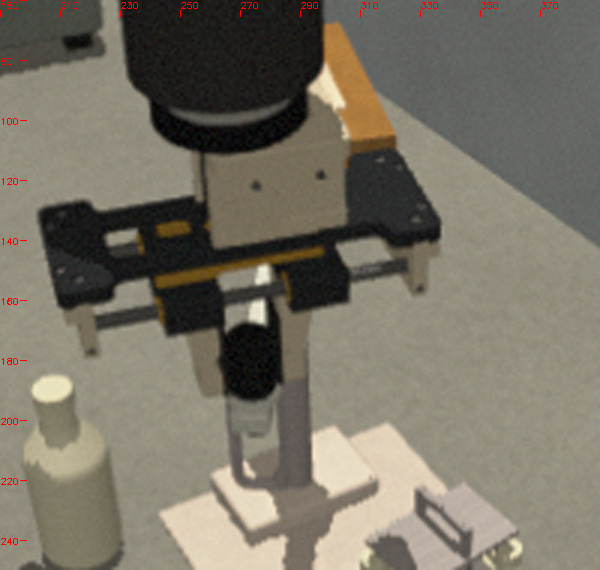

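Run:
```python
from h import *
b=snapshot("side");a=snapshot("scene")
for z in (.293,.272,.252): print(proj(b,[.4873,.0068,z]),proj(a,[.4873,.0068,z]))
```

```text
[[271.71574002 170.10205406]] [[313.79338796 131.76065428]]
[[272.50405768 180.17570283]] [[313.75058482 137.96109557]]
[[273.2338214  189.44427414]] [[313.71106419 143.68667012]]
```

View pics/sc4.png

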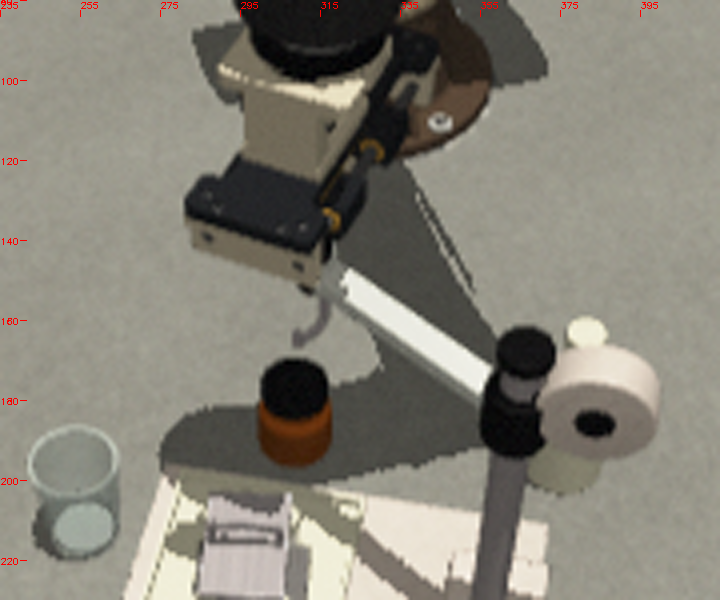

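Emit:
carry_out:
  series:
    - [[4,0,0,0,0,0],[12,0,0,0,0,0],[22,0,0,0,0,0],[32,0,0,0,0,0],[42,0,0,0,0,0],[50,0,0,0,0,0],[55,0,0,0,0,0],[55,0,0,0,0,0]]

```text
clock: 5.88
tool_pos: [0.4879, 0.0061, 0.2045]
orientation: [-105.2, 89.9, -33.3]
force: [-2.3, -1.3, 9.0]
opening: 0.0262
```

```bash
python3 st.py
python3 - <<'E'
from h import *
a=snapshot("scene"); b=snapshot("side")
crop(a,"sc5.png",235,80,180,150,4);crop(b,"sd5.png",190,90,200,190,4)
E
```

```text
t 5.875 tcp [0.4879 0.0061 0.2045] F [-2.2859 -1.3156  9.0029] M [-0.3315  0.9327  0.03  ] op 0.02623561942711416 j [ 23.9331   3.6437 -24.2566   0.097  -62.0446 -42.006 ]
x [ 0.0015 -0.001  -1.    ] heading 161.97254563424548
```

View pics/sd5.png

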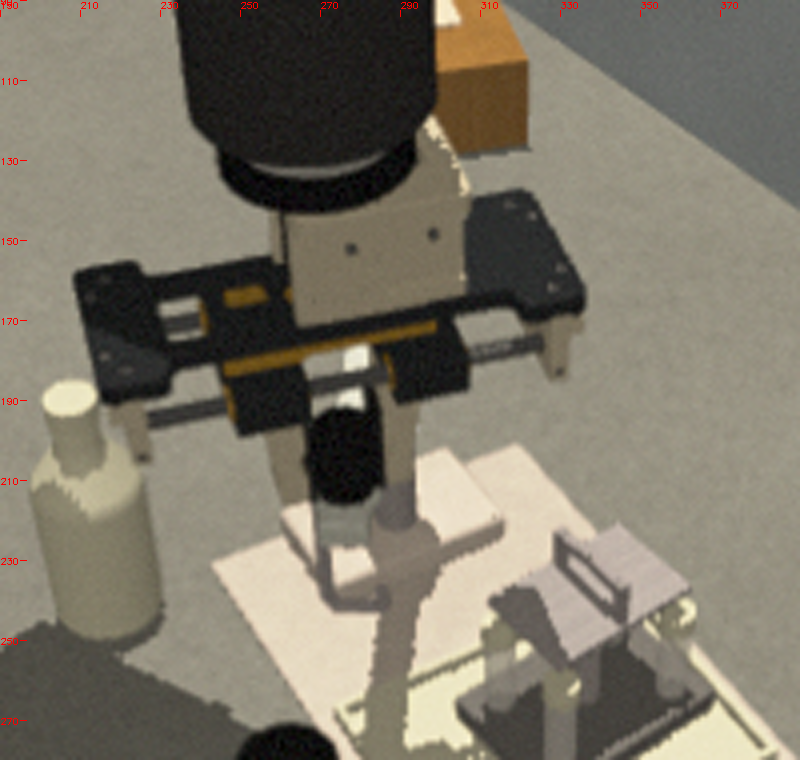

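View pics/sc5.png

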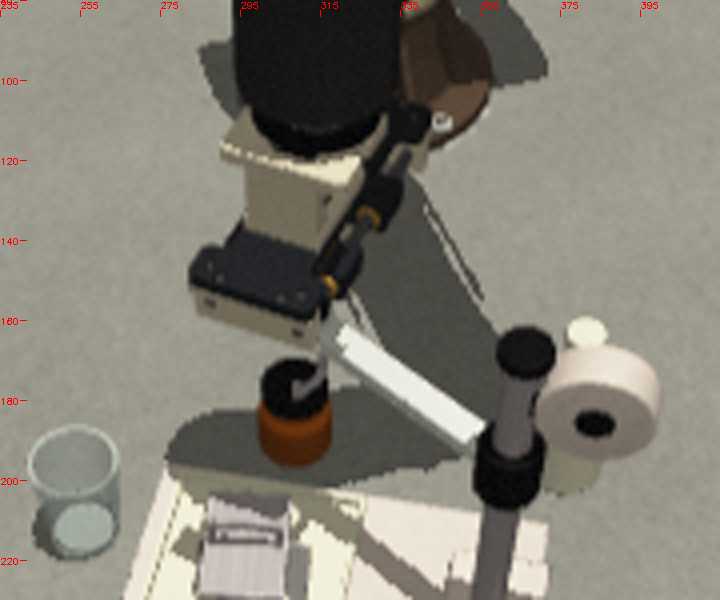

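Run:
```python
from h import *
b=snapshot("side");a=snapshot("scene")
crop(b,"sd5z.png",262,185,40,65,10)
crop(a,"sc5z.png",300,155,30,35,12)
for z in (.112,.116,.120,.124,.128): print(z,proj(b,[.4879,.0061,z]),proj(a,[.4879,.0061,z]))
```

```text
0.112 [[278.2902485  246.55289955]] [[313.19044232 179.59772486]]
0.116 [[278.17250433 245.09508628]] [[313.19610763 178.66962002]]
0.12 [[278.05412454 243.62809197]] [[313.20180372 177.73649277]]
0.124 [[277.93510491 242.15184069]] [[313.20753084 176.79830232]]
0.128 [[277.81544121 240.66625581]] [[313.21328923 175.85500745]]
```

View pics/sd5z.png

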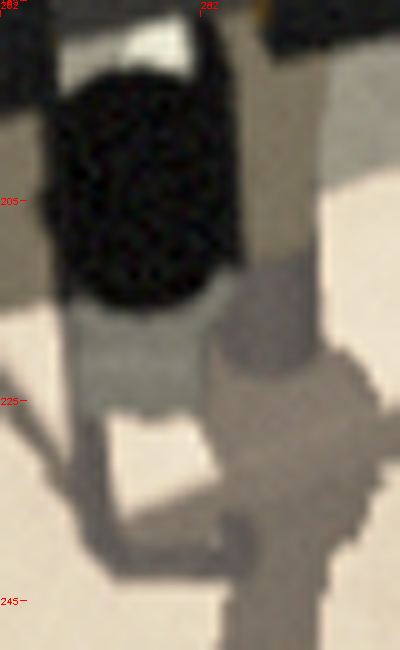

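View pics/sc5z.png

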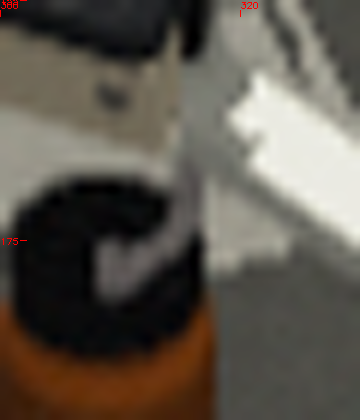

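```bash
cat > arc.py <<'E'
from h import *
import sys
np.set_printoptions(precision=1,suppress=True)
o=get_obs(); th=np.radians(162.0)
R=np.array([[0,np.cos(th),np.sin(th)],[0,np.sin(th),-np.cos(th)],[-1,0,0]])
C=np.array([.594,.1385])
p0=o["tool_pos"][:2]; d=p0-C; r=np.hypot(*d); psi=np.degrees(np.arctan2(d[0],-d[1])); print("r",r,"psi",psi)
a,n=float(sys.argv[1]),int(sys.argv[2])
for k in range(1,n+1):
    ps=np.radians(psi+(a-psi)*k/n); p=C+r*np.array([np.sin(ps),-np.cos(ps)]); dl=np.r_[p-p0,0]
    print((R.T@dl*1000)[1:],p*1000)
E
python3 arc.py -11 9
```

```text
r 0.1696665366833039 psi -38.67479354474149
[-8.6 -3. ] [495.2   0.5]
[-17.4  -5.5] [502.8  -4.6]
[-26.2  -7.6] [510.6  -9.2]
[-35.2  -9.1] [518.6 -13.5]
[-44.2 -10.2] [526.9 -17.3]
[-53.3 -10.8] [535.3 -20.7]
[-62.4 -10.9] [544.  -23.6]
[-71.5 -10.5] [552.7 -26.1]
[-80.6  -9.7] [561.6 -28. ]
```

Emit:
carry_out:
  series:
    - [[0,-8.6,-3.0,0,0,0],[0,-17.4,-5.5,0,0,0],[0,-26.2,-7.6,0,0,0],[0,-35.2,-9.1,0,0,0],[0,-44.2,-10.2,0,0,0],[0,-53.3,-10.8,0,0,0],[0,-62.4,-10.9,0,0,0],[0,-71.5,-10.5,0,0,0],[0,-80.6,-9.7,0,0,0],[0,-80.6,-9.7,0,0,0]]

```text
clock: 7.32
tool_pos: [0.5633, -0.0259, 0.205]
orientation: [-48.8, 89.7, 23.3]
force: [0.3, 9.2, 9.2]
opening: 0.0273
```

```bash
python3 st.py
python3 - <<'E'
from h import *
a=snapshot("scene"); b=snapshot("side");w=snapshot("wrist")
crop(a,"sc6.png",255,130,120,130,5);crop(b,"sd6.png",240,170,160,120,5);crop(w,"w6.png",200,60,200,180,4)
E
```

```text
t 7.325 tcp [ 0.5633 -0.0259  0.205 ] F [0.2689 9.1624 9.1723] M [3.3285 0.4084 0.3065] op 0.027312228094689216 j [ 17.2263  10.8763 -15.5637  -0.0323 -63.2878 -35.1802]
x [ 0.0044  0.0019 -1.    ] heading 162.0313248534815
```

View pics/sd6.png

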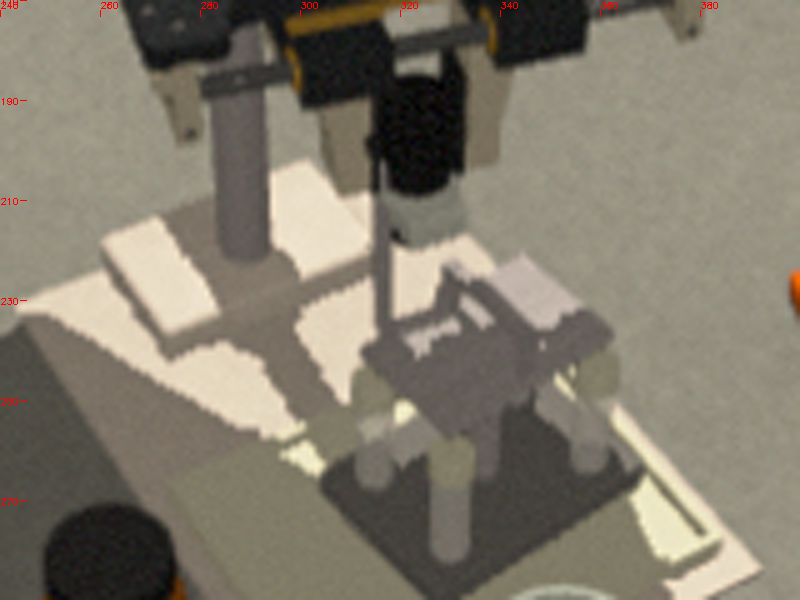

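View pics/sc6.png

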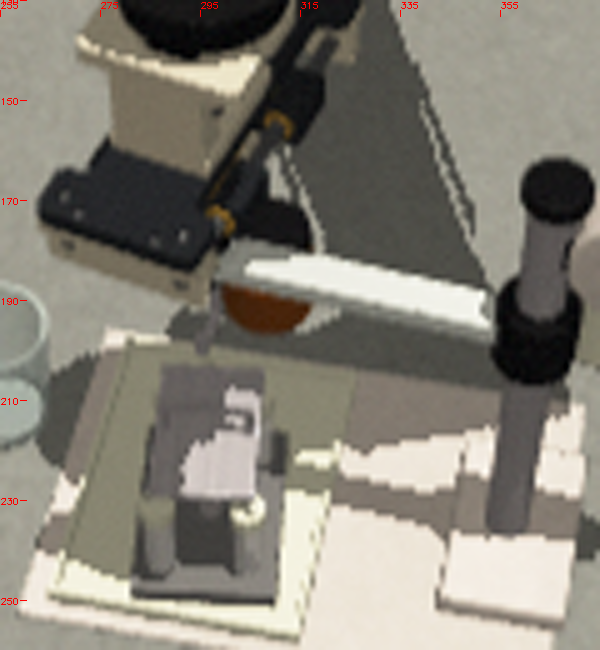

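View pics/w6.png

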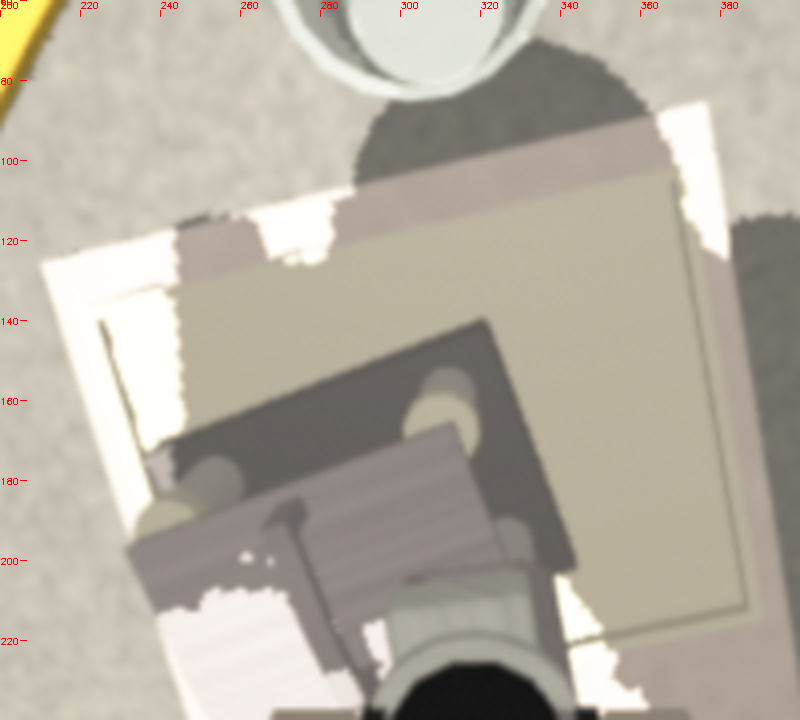

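Run:
```python
from h import *
b=snapshot("side")
im=b["color"][205:265,300:370,::-1].astype(float)
im=np.clip((im-60)*255/130,0,255).astype(np.uint8)
im=cv2.resize(im,None,fx=11,fy=9.9,interpolation=cv2.INTER_CUBIC) if 0 else cv2.resize(im,None,fx=10,fy=10,interpolation=cv2.INTER_CUBIC)
for i in range(0,70,10): cv2.putText(im,str(300+i),(i*10,10),0,.4,(0,0,255),1)
for i in range(0,60,10): cv2.putText(im,str(205+i),(0,i*10+5),0,.4,(0,0,255),1)
cv2.imwrite("pics/sd6z.png",im)
```

```text
(no output)
```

View pics/sd6z.png

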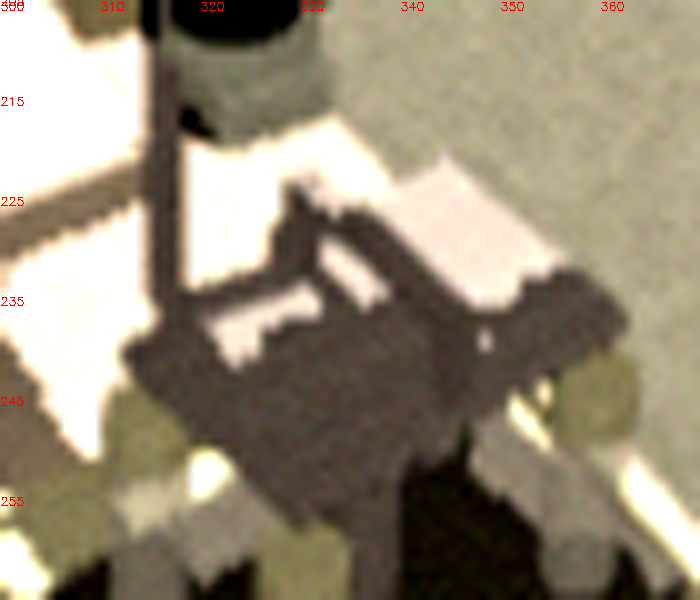

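Run:
```python
from h import *
np.set_printoptions(precision=4,suppress=True)
b=snapshot("side")
for z in (.130,.134,.138,.142): print("tiptop",z,proj(b,[.5756,-.0279,z]))
for z in (.12,.124,.128): print("barc at tip",z,proj(b,[.5756,-.0279,z]),"at shank",proj(b,[.551,-.0239,z]), "mid",proj(b,[.5633,-.0259,z]))
# eye strap model prediction for several E
for E in [(.601,-.027),(.598,-.029),(.604,-.026)]:
    y=np.array([-np.sin(.044),np.cos(.044)])
    P=[[*(np.array(E)+y*t),z] for t,z in [(25,.122-.003),(0,.122),(-25,.119)] for t in [t/1000]]
    print(E,proj(b,P))
```

```text
tiptop 0.13 [[327.3024 230.9219]]
tiptop 0.134 [[327.3364 229.4214]]
tiptop 0.138 [[327.3706 227.9117]]
tiptop 0.142 [[327.405  226.3925]]
barc at tip 0.12 [[327.2182 234.6329]] at shank [[315.3157 238.8924]] mid [[321.2938 236.7539]]
barc at tip 0.124 [[327.2517 233.1554]] at shank [[315.3129 237.4148]] mid [[321.3094 235.2762]]
barc at tip 0.128 [[327.2855 231.6687]] at shank [[315.3101 235.928 ]] mid [[321.325  233.7894]]
(0.601, -0.027) [[329.403  221.859 ]
 [337.7112 228.0307]
 [346.1799 236.6379]]
(0.598, -0.029) [[328.771  223.0862]
 [337.0904 229.2966]
 [345.574  237.9442]]
(0.604, -0.026) [[330.3389 220.9331]
 [338.6465 227.0755]
 [347.11   235.652 ]]
```

Emit:
carry_out:
  series:
    - [[3,-1,2.5,0,0,0],[9,-1,2.5,0,0,0],[14,-1,2.5,0,0,0],[17,-1,2.5,0,0,0],[19,-1,2.5,0,0,0],[19,-1,2.5,0,0,0],[19,-1,2.5,0,0,0]]

```text
clock: 8.45
tool_pos: [0.5636, -0.0258, 0.186]
orientation: [-92.9, 89.9, -20.8]
force: [-2.1, -0.4, 10.3]
opening: 0.0267
```

```bash
cat > z.py <<'E'
from h import *
import sys
n=sys.argv[1];x0,y0,w,h=map(int,sys.argv[2:6]);f=int(sys.argv[6]) if len(sys.argv)>6 else 10
b=snapshot("side")
im=b["color"][y0:y0+h,x0:x0+w,::-1].astype(float)
im=np.clip((im-50)*255/130,0,255).astype(np.uint8)
im=cv2.resize(im,None,fx=f,fy=f,interpolation=cv2.INTER_CUBIC)
for i in range(0,w,10): cv2.putText(im,str(x0+i),(i*f,10),0,.4,(0,0,255),1)
for i in range(0,h,10): cv2.putText(im,str(y0+i),(0,i*f+5),0,.4,(0,0,255),1)
cv2.imwrite("pics/"+n,im)
E
python3 st.py; python3 z.py sd7z.png 300 205 70 60
```

```text
t 8.45 tcp [ 0.5636 -0.0258  0.186 ] F [-2.0682 -0.4401 10.3471] M [0.1541 0.9404 0.2486] op 0.026746549400806084 j [ 17.317   11.8479 -17.013    0.095  -61.0333 -35.3509]
x [ 0.0022 -0.0008 -1.    ] heading 162.01202631770568
```

View pics/sd7z.png

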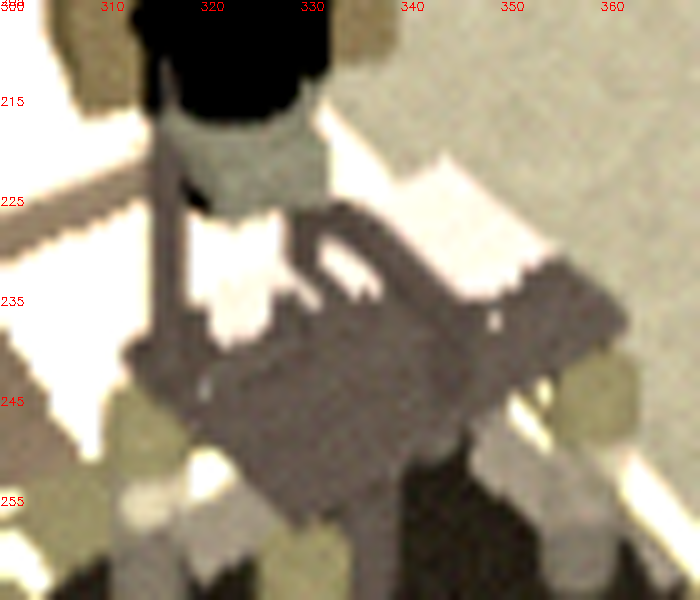

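Emit:
carry_out:
  series:
    - [[1,0,0,0,0,0],[2,0,0,0,0,0],[2,0,0,0,0,0]]

```text
clock: 8.88
tool_pos: [0.5636, -0.0258, 0.1841]
orientation: [-92.0, 89.9, -20.0]
force: [-1.1, 0.7, 9.1]
opening: 0.027
```

Emit:
carry_out:
  series:
    - [[1,0,0,0,0,0],[1,0,0,0,0,0]]

```text
clock: 9.12
tool_pos: [0.5636, -0.0258, 0.1831]
orientation: [-92.9, 89.9, -20.9]
force: [-0.6, 0.4, 9.2]
opening: 0.0269
```

Emit:
carry_out:
  series:
    - [[1,0,0,0,0,0],[1,0,0,0,0,0]]

```text
clock: 9.38
tool_pos: [0.5636, -0.0258, 0.1821]
orientation: [-93.4, 89.9, -21.4]
force: [-0.7, 0.5, 8.9]
opening: 0.0272
```

```bash
python3 st.py; python3 z.py sd8z.png 300 205 70 60
```

```text
t 9.375 tcp [ 0.5636 -0.0258  0.1821] F [-0.7134  0.4858  8.8986] M [0.1669 0.873  0.2101] op 0.0271990404637157 j [ 17.3149  12.0417 -17.326    0.0998 -60.5238 -35.3504]
x [ 0.0023 -0.0009 -1.    ] heading 162.01347862417688
```

View pics/sd8z.png

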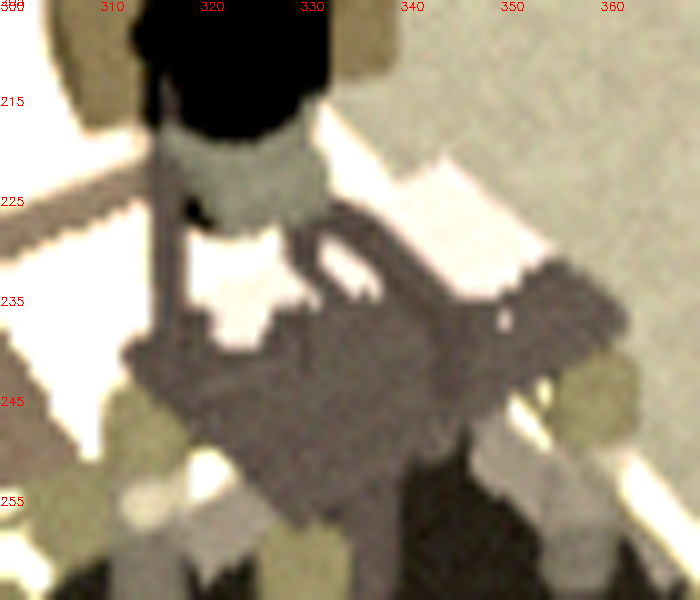

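Emit:
carry_out:
  series:
    - [[1,0,0,0,0,0],[1,0,0,0,0,0]]

```text
clock: 9.68
tool_pos: [0.5636, -0.0258, 0.1811]
orientation: [-93.1, 89.9, -21.0]
force: [-1.2, 0.1, 10.0]
opening: 0.0273
```

Emit:
carry_out:
  series:
    - [[1,0,0,0,0,0],[1,0,0,0,0,0]]

```text
clock: 9.93
tool_pos: [0.5636, -0.0258, 0.1801]
orientation: [-93.5, 89.9, -21.4]
force: [-0.8, -0.2, 9.9]
opening: 0.0272
```

```bash
python3 st.py; python3 z.py sd9z.png 300 205 70 60
```

```text
t 9.925 tcp [ 0.5636 -0.0258  0.1801] F [-0.7998 -0.2168  9.8731] M [0.1299 0.8751 0.2599] op 0.02721446552401656 j [ 17.3145  12.1417 -17.4794   0.0994 -60.2713 -35.3515]
x [ 0.0022 -0.0009 -1.    ] heading 162.01220168272707
```

View pics/sd9z.png

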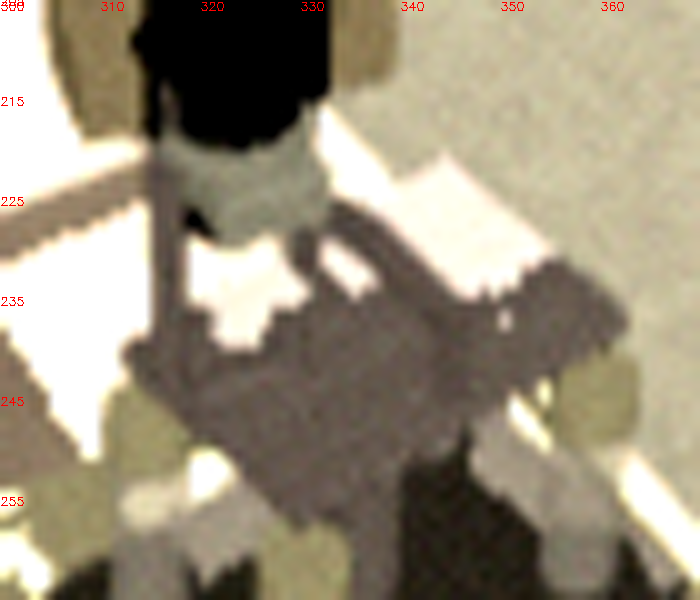

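Emit:
carry_out:
  series:
    - [[1,0,0,0,0,0],[1,0,0,0,0,0]]

```text
clock: 10.22
tool_pos: [0.5636, -0.0258, 0.1791]
orientation: [-93.5, 89.9, -21.5]
force: [-2.0, -0.1, 9.7]
opening: 0.0273
```

Emit:
carry_out:
  series:
    - [[1,0,0,0,0,0],[1,0,0,0,0,0]]

```text
clock: 10.48
tool_pos: [0.5637, -0.0258, 0.1781]
orientation: [-92.4, 89.9, -20.4]
force: [-0.3, -1.0, 8.6]
opening: 0.0268
```

Emit:
carry_out:
  series:
    - [[0.7,0,0,0,0,0],[0.7,0,0,0,0,0]]

```text
clock: 10.72
tool_pos: [0.5636, -0.0258, 0.1774]
orientation: [-93.0, 89.9, -21.0]
force: [-1.5, 0.8, 9.4]
opening: 0.0269
```

```bash
python3 st.py; python3 z.py sd10z.png 300 190 70 70
python3 - <<'E'
from h import *
a=snapshot("scene"); crop(a,"sc10.png",270,160,60,60,10)
b=snapshot("side"); print(proj(b,[.5637,-.0258,.1777]),proj(b,[.5637,-.0258,.177+.034]))
E
```

```text
t 10.725 tcp [ 0.5636 -0.0258  0.1774] F [-1.4605  0.8077  9.4065] M [0.2133 0.9252 0.2492] op 0.02694784556329214 j [ 17.3161  12.2749 -17.6882   0.0989 -59.9287 -35.3487]
x [ 0.0022 -0.0009 -1.    ] heading 162.01683945022774
[[321.67537287 214.39934599]] [[321.82275922 200.61546826]]
```

View pics/sd10z.png

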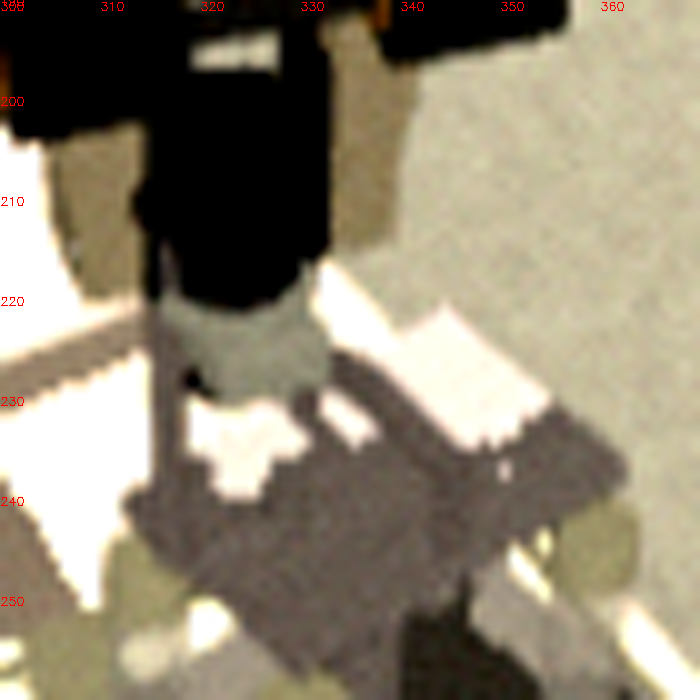

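View pics/sc10.png

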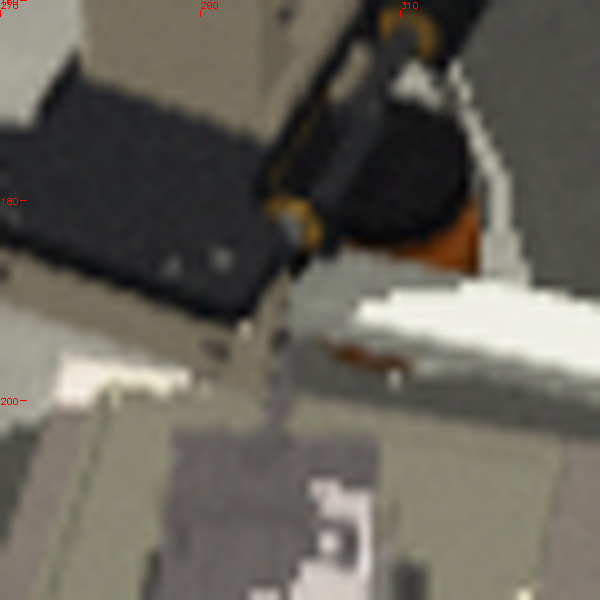

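Run:
```python
from h import *
ims=[snapshot("side")["color"].astype(float) for _ in range(4)]
im=np.mean(ims,0)[222:262,306:356,::-1]
im=np.clip((im-65)*255/50,0,255).astype(np.uint8)
f=14
im=cv2.resize(im,None,fx=f,fy=f,interpolation=cv2.INTER_CUBIC)
for i in range(0,50,10): cv2.putText(im,str(306+i),(i*f,10),0,.4,(0,0,255),1)
for i in range(0,40,10): cv2.putText(im,str(222+i),(0,i*f+5),0,.4,(0,0,255),1)
cv2.imwrite("pics/sd10y.png",im)
```

```text
(no output)
```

View pics/sd10y.png

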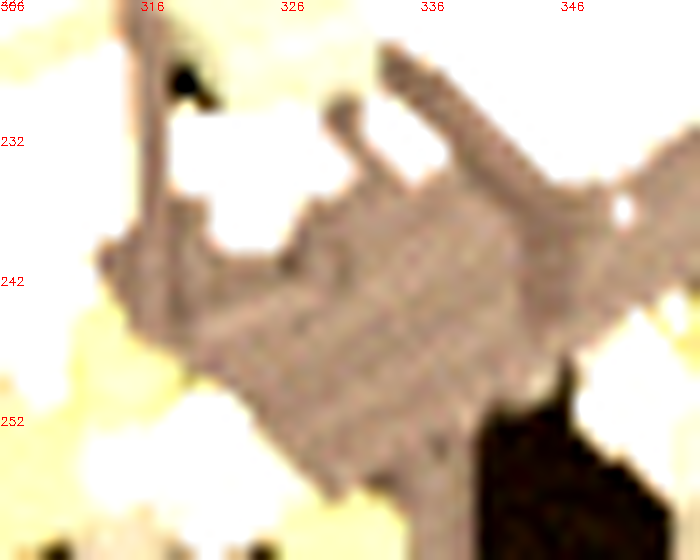

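Run:
```python
from h import *
np.set_printoptions(precision=2,suppress=True)
b=snapshot("side")
k=np.array([.5655,-.0268]);u=np.array([np.cos(np.radians(-9)),np.sin(np.radians(-9))])
for un in (.094,.097,.100,.103):
    print(un,"tip",proj(b,[*(k+.0125*u),un+.015])[0],"mid",proj(b,[*k,un+.0035])[0],"shank",proj(b,[*(k-.0125*u),un+.0035])[0])
```

```text
0.094 tip [328.35 238.42] mid [322.42 244.69] shank [316.55 246.85]
0.097 tip [328.37 237.33] mid [322.43 243.62] shank [316.55 245.78]
0.1 tip [328.4  236.24] mid [322.45 242.54] shank [316.55 244.71]
0.103 tip [328.43 235.14] mid [322.46 241.46] shank [316.55 243.63]
```

Emit:
carry_out:
  series:
    - [[0.7,0,0,0,0,0],[0.7,0,0,0,0,0]]

```text
clock: 11.38
tool_pos: [0.5638, -0.0258, 0.1771]
orientation: [-90.9, 89.8, -18.8]
force: [-3.2, 0.1, 13.0]
opening: 0.0273
```

Emit:
carry_out:
  series:
    - [[0.7,0,0,0,0,0],[0.7,0,0,0,0,0]]

```text
clock: 11.62
tool_pos: [0.5641, -0.0258, 0.1771]
orientation: [-88.8, 89.8, -16.8]
force: [-3.1, 0.8, 15.1]
opening: 0.0272
```

Emit:
carry_out:
  series:
    - [[-2.6,0,0,0,0,0],[-2.6,0,0,0,0,0],[-2.6,-5,0.9,0,0,0],[-2.6,-9.9,1.9,0,0,0],[-2.6,-9.9,1.9,0,0,0],[-2.6,-9.9,1.9,0,0,0]]

```text
clock: 12.38
tool_pos: [0.5746, -0.0264, 0.1789]
orientation: [-70.7, 89.8, 1.3]
force: [1.7, 2.9, 9.8]
opening: 0.0267
```

```bash
cat > y.py <<'E'
from h import *
import sys
n=sys.argv[1]; x0,y0=map(int,sys.argv[2:4]); lo,hi=map(float,sys.argv[4:6])
ims=[snapshot("side")["color"].astype(float) for _ in range(3)]
im=np.mean(ims,0)[y0:y0+50,x0:x0+60,::-1]
im=np.clip((im-lo)*255/(hi-lo),0,255).astype(np.uint8)
f=12
im=cv2.resize(im,None,fx=f,fy=f,interpolation=cv2.INTER_CUBIC)
for i in range(0,60,10): cv2.putText(im,str(x0+i),(i*f,10),0,.4,(0,0,255),1)
for i in range(0,50,10): cv2.putText(im,str(y0+i),(0,i*f+5),0,.4,(0,0,255),1)
cv2.imwrite("pics/"+n,im)
E
python3 st.py; python3 y.py sd11.png 306 216 65 115
```

```text
t 12.375 tcp [ 0.5746 -0.0264  0.1789] F [1.711  2.8632 9.8134] M [ 0.9734  0.1713 -0.0101] op 0.026676157077149654 j [ 16.8882  13.1428 -16.305    0.0754 -60.317  -34.9275]
x [ 0.0043  0.0001 -1.    ] heading 161.99772159367168
```

View pics/sd11.png

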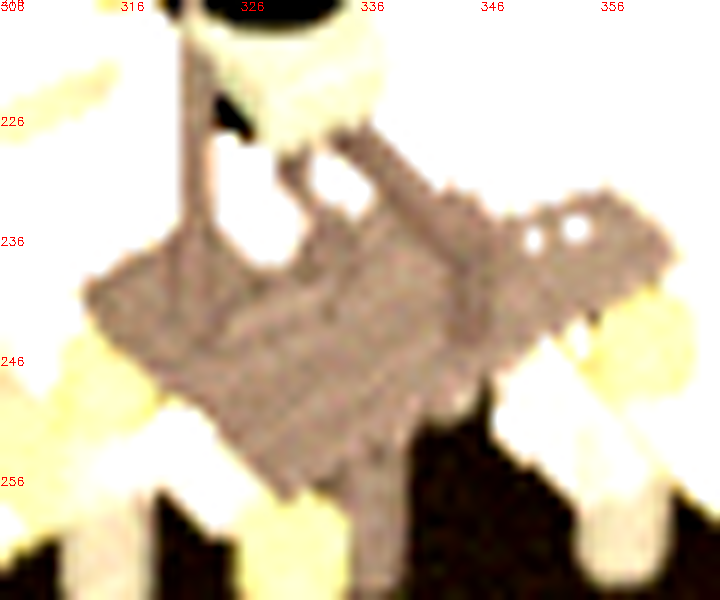

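Emit:
carry_out:
  series:
    - [[0,-2.4,0.9,0,0,0],[0,-4.7,1.8,0,0,0],[0,-7,2.6,0,0,0],[0,-9.4,3.4,0,0,0],[0,-11.5,4.1,0,0,0],[0,-11.5,4.1,0,0,0]]

```text
clock: 13.28
tool_pos: [0.5873, -0.0264, 0.1792]
orientation: [-72.8, 89.7, -0.8]
force: [1.2, 0.6, 9.2]
opening: 0.0257
```

```bash
python3 st.py; python3 y.py sd12.png 306 216 65 115
```

```text
t 13.275 tcp [ 0.5873 -0.0264  0.1792] F [1.2423 0.5568 9.2122] M [ 0.5545 -0.3203 -0.1668] op 0.025689644963288447 j [ 16.5318  14.2535 -14.7784   0.1    -60.6888 -34.6043]
x [ 0.0051 -0.0001 -1.    ] heading 161.97601973725432
```

View pics/sd12.png

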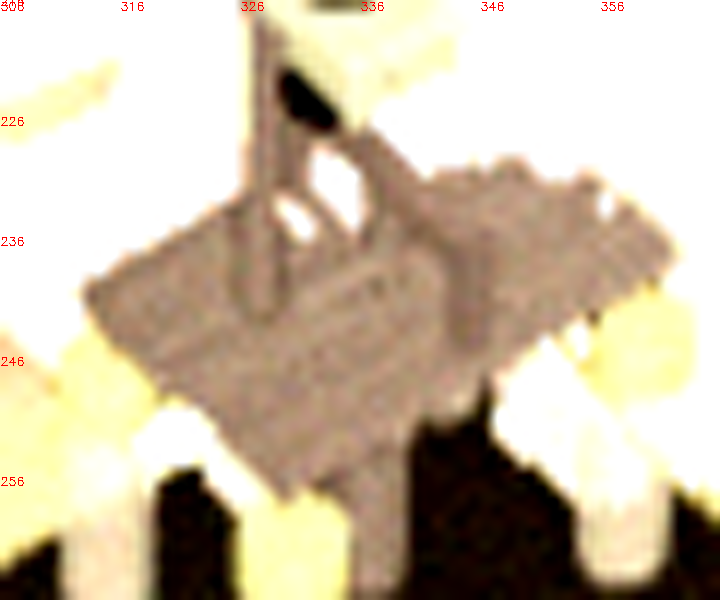

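Emit:
carry_out:
  series:
    - [[0.5,-2.4,0.9,0,0,0],[0.5,-4.7,1.8,0,0,0],[0.5,-7,2.7,0,0,0],[0.5,-9.3,3.6,0,0,0],[0.5,-11.4,4.5,0,0,0],[0.5,-11.4,4.5,0,0,0]]

```text
clock: 14.18
tool_pos: [0.5986, -0.0259, 0.1783]
orientation: [-82.7, 89.8, -10.7]
force: [-0.2, 0.9, 9.1]
opening: 0.0253
```

```bash
python3 st.py; python3 y.py sd13.png 306 216 65 115
```

```text
t 14.175 tcp [ 0.5986 -0.0259  0.1783] F [-0.2255  0.9237  9.0705] M [0.3082 0.4206 0.2044] op 0.025284675981670692 j [ 16.2545  15.382  -13.3397   0.097  -61.111  -34.2973]
x [ 0.0032 -0.0006 -1.    ] heading 162.00388919710647
```

View pics/sd13.png

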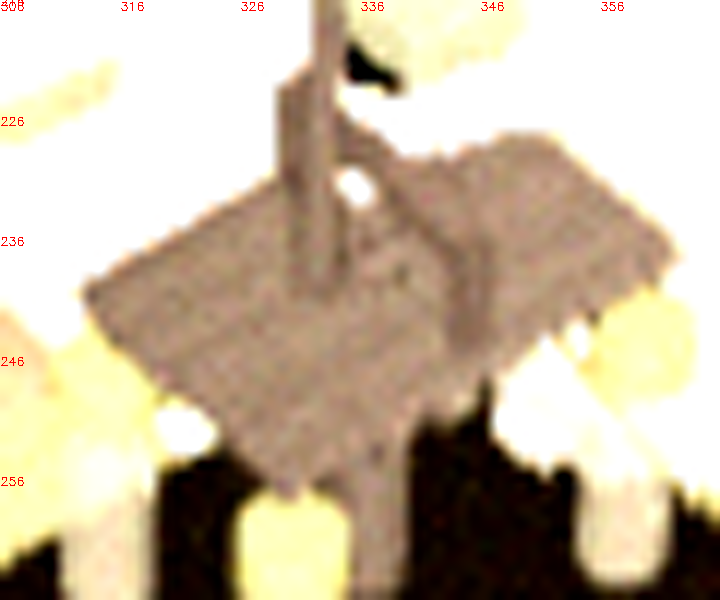

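Emit:
carry_out:
  series:
    - [[-2,0,0,0,0,0],[-5,0,0,0,0,0],[-8,0,0,0,0,0],[-10,0,0,0,0,0],[-12,0,0,0,0,0],[-14,0,0,0,0,0],[-16,0,0,0,0,0],[-18,0,0,0,0,0],[-20,0,0,0,0,0],[-20,0,0,0,0,0]]

```text
clock: 15.58
tool_pos: [0.598, -0.0259, 0.1977]
orientation: [-83.8, 89.9, -11.8]
force: [0.3, 0.7, 5.3]
opening: 0.0252
```

```bash
python3 st.py
python3 - <<'E'
from h import *
b=snapshot("side"); crop(b,"sd14.png",260,180,150,120,5)
E
```

```text
t 15.575 tcp [ 0.598  -0.0259  0.1977] F [0.3219 0.7373 5.3296] M [0.2761 0.2654 0.0822] op 0.02520176408955191 j [ 16.2528  14.4936 -11.8493   0.0635 -63.5507 -34.303 ]
x [ 0.0021 -0.0004 -1.    ] heading 161.97806009404394
```

View pics/sd14.png

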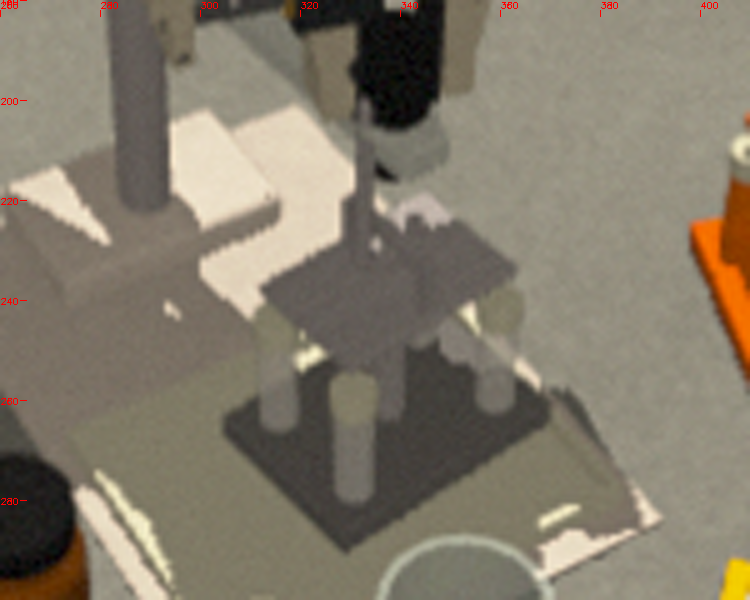

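Emit:
carry_out:
  series:
    - [[-2,0,0,0,0,0],[-5,0,0,0,0,0],[-9,0,0,0,0,0],[-13,0,0,0,0,0],[-17,0,0,0,0,0],[-21,0,0,0,0,0],[-25,0,0,0,0,0],[-28,0,0,0,0,0],[-30,0,0,0,0,0],[-30,0,0,0,0,0]]

```text
clock: 16.88
tool_pos: [0.5972, -0.0258, 0.2268]
orientation: [-131.0, 90.0, -59.0]
force: [1.0, -3.1, 4.5]
opening: 0.0251
```

```bash
python3 st.py
python3 - <<'E'
from h import *
b=snapshot("side"); crop(b,"sd15.png",260,150,150,120,5)
E
```

```text
t 16.875 tcp [ 0.5972 -0.0258  0.2268] F [ 0.989  -3.1348  4.4691] M [-0.8011 -0.0727  0.0666] op 0.025103919866361814 j [ 16.2512  13.319   -9.4518   0.0135 -67.2259 -34.3045]
x [ 0.0001 -0.0002 -1.    ] heading 161.9519959797699
```

View pics/sd15.png

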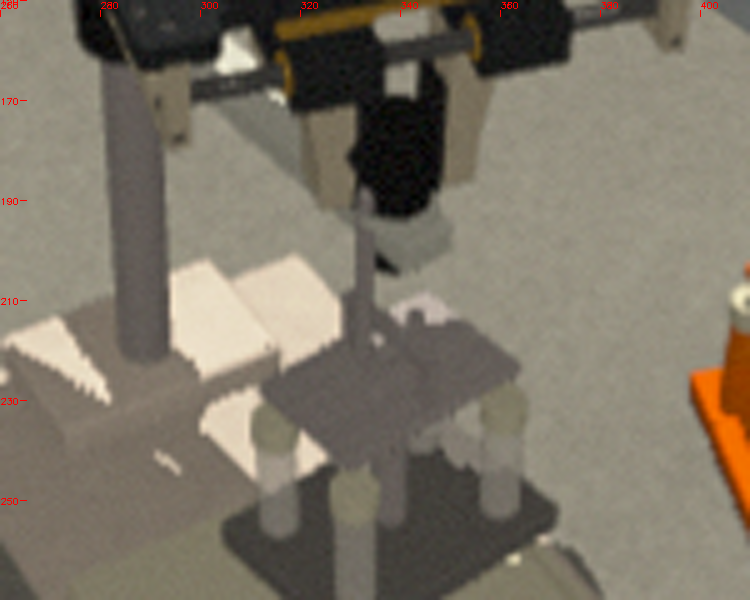

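Emit:
carry_out:
  series:
    - [[-3,0,0,0,0,0],[-7,0,0,0,0,0],[-11,0,0,0,0,0],[-15,0,0,0,0,0],[-19,0,0,0,0,0],[-23,0,0,0,0,0],[-26,0,0,0,0,0],[-28,0,0,0,0,0],[-29.5,0,0,0,0,0],[-29.5,0,0,0,0,0]]

```text
clock: 18.18
tool_pos: [0.5972, -0.0257, 0.2562]
orientation: [-96.4, 90.0, -24.5]
force: [0.8, -5.1, 4.0]
opening: 0.0253
```

Emit:
carry_out:
  series:
    - [[-0.7,0,0,0,0,0],[-1.4,0,0,0,0,0],[-2,0,0,0,0,0],[-2,0,0,0,0,0]]

```text
clock: 18.68
tool_pos: [0.5968, -0.0256, 0.2574]
orientation: [104.7, 89.9, 176.7]
force: [0.3, -4.7, -1.3]
opening: 0.0255
```

```bash
python3 st.py
```

```text
t 18.675 tcp [ 0.5968 -0.0256  0.2574] F [ 0.2841 -4.6615 -1.3173] M [-1.4983 -0.2922  0.0317] op 0.025477614423242458 j [ 16.2596  12.2791  -6.7423  -0.0226 -71.0387 -34.3069]
x [-0.0011  0.0001 -1.    ] heading 161.9453601956866
```

Emit:
carry_out:
  series:
    - [[0,-0.4,-1.1,0,0,0],[0,-0.4,-1.1,0,0,0],[0,-0.4,-1.1,0,0,0],[0,-0.4,-1.1,0,0,0]]

```text
clock: 19.18
tool_pos: [0.5971, -0.0257, 0.2575]
orientation: [33.8, 89.9, 105.7]
force: [0.4, 5.8, -2.7]
opening: 0.0257
```

```bash
python3 st.py
python3 - <<'E'
from h import *
b=snapshot("side"); crop(b,"sd16.png",250,120,170,140,4)
a=snapshot("scene"); crop(a,"sc16.png",230,120,170,140,4)
E
```

```text
t 19.175 tcp [ 0.5971 -0.0257  0.2575] F [ 0.3917  5.7919 -2.7287] M [ 1.9253 -0.0106 -0.0083] op 0.025666187824697928 j [ 16.1964  12.2759  -6.7006  -0.095  -71.0229 -34.1928]
x [-0.0004  0.0015 -1.    ] heading 161.9727687731829
```

View pics/sd16.png

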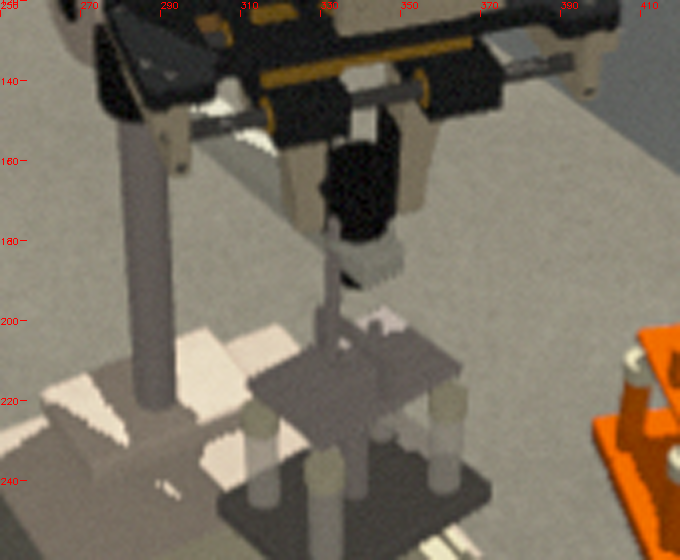

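View pics/sc16.png

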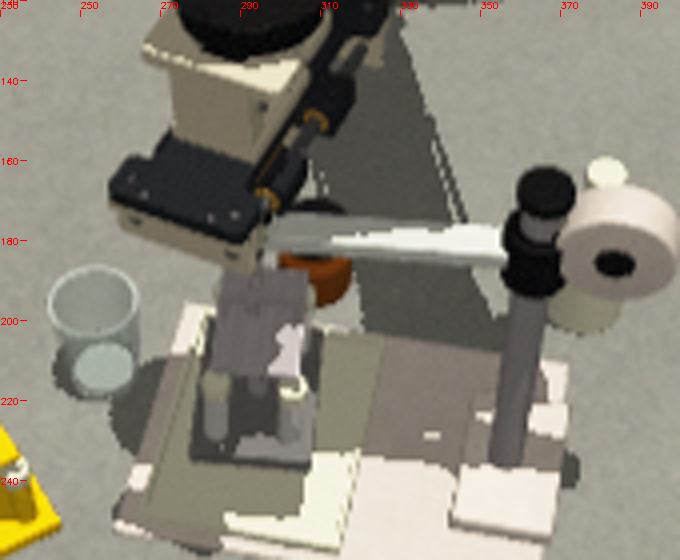

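Emit:
carry_out:
  series:
    - [[0.3,0,0.5,0,0,0],[0.3,0,0.5,0,0,0],[0.3,0,0.5,0,0,0]]

```text
clock: 19.65
tool_pos: [0.5973, -0.0257, 0.2575]
orientation: [34.9, 89.9, 106.8]
force: [0.5, 6.1, -2.4]
opening: 0.0253
```

Emit:
carry_out:
  hand: -1
  series:
    - [[0,0,0,0,0,0],[0,0,0,0,0,0],[0,0,0,0,0,0],[0,0,0,0,0,0],[0,0,0,0,0,0],[0,0,0,0,0,0],[0,0,0,0,0,0],[0,0,0,0,0,0]]

```text
clock: 20.65
tool_pos: [0.5974, -0.0263, 0.2577]
orientation: [25.9, 90.0, 97.9]
force: [-0.2, 0.2, 0.2]
opening: 0.087
```

```bash
python3 st.py
python3 - <<'E'
from h import *
b=snapshot("side"); crop(b,"sd17.png",230,120,190,140,4)
E
```

```text
t 20.65 tcp [ 0.5974 -0.0263  0.2577] F [-0.2381  0.1654  0.1633] M [ 0.0454 -0.0761 -0.0102] op 0.0869932389279845 j [ 16.1874  12.2833  -6.7042  -0.0006 -71.0124 -34.2318]
x [-0.  0. -1.] heading 161.95546584931597
```

View pics/sd17.png

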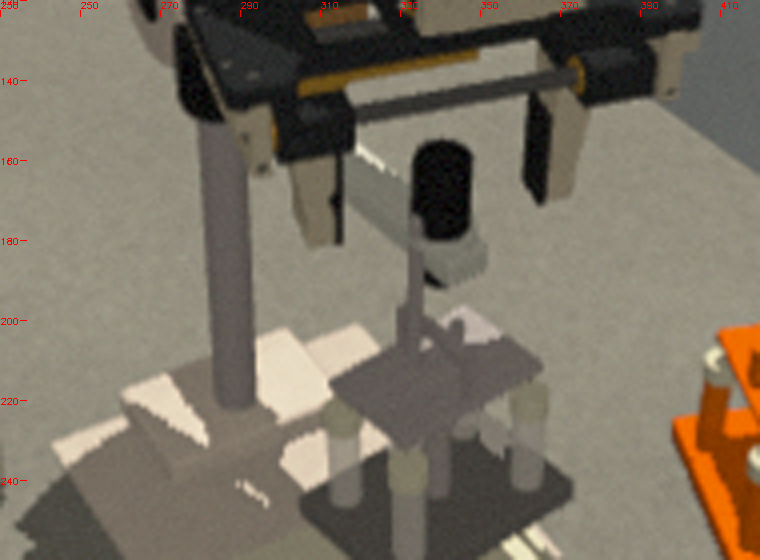

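Released cleanly, with the carrier still hanging. I'm now backing straight up.

Emit:
carry_out:
  series:
    - [[-8,0,0,0,0,0],[-25,0,0,0,0,0],[-50,0,0,0,0,0],[-80,0,0,0,0,0],[-105,0,0,0,0,0],[-120,0,0,0,0,0],[-120,0,0,0,0,0],[-120,0,0,0,0,0],[-120,0,0,0,0,0],[-120,0,0,0,0,0]]

```text
clock: 21.95
tool_pos: [0.5972, -0.0264, 0.3771]
orientation: [122.1, 89.9, -165.9]
force: [-0.4, -0.2, -0.0]
opening: 0.0877
```

```bash
python3 st.py
python3 - <<'E'
from h import *
np.set_printoptions(precision=4,suppress=True)
b=snapshot("side"); crop(b,"sd18.png",200,120,200,190,4)
a=snapshot("scene"); crop(a,"sc18.png",230,110,190,150,4)
E
```

```text
t 21.95 tcp [ 0.5972 -0.0264  0.3771] F [-0.4132 -0.2292 -0.043 ] M [ 0.1072 -0.0703  0.0094] op 0.0877162847084012 j [ 16.1847   9.999    5.5278  -0.0025 -85.596  -34.2323]
x [-0.0011 -0.0003 -1.    ] heading 161.9522067482538
```

View pics/sd18.png

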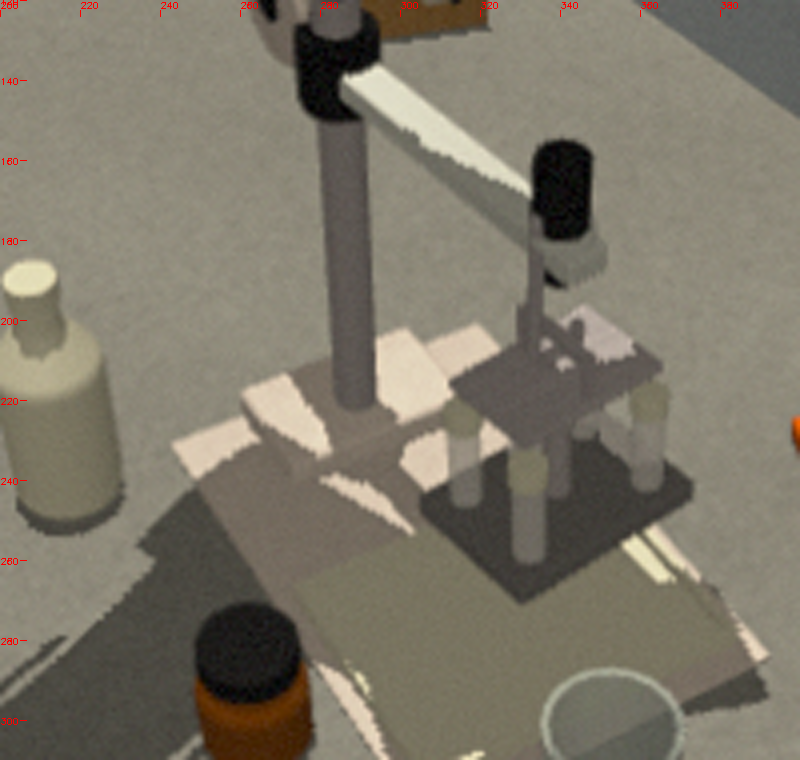

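View pics/sc18.png

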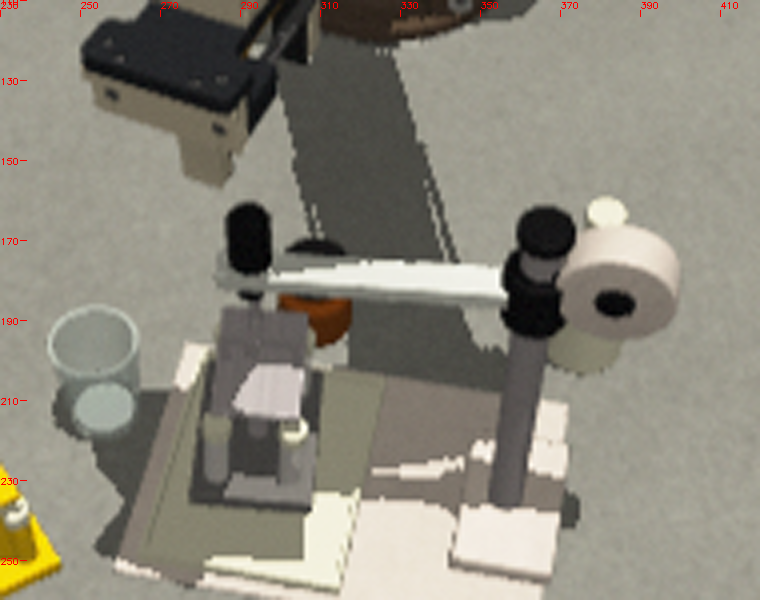

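Run:
```python
from h import *
np.set_printoptions(precision=4,suppress=True)
a=snapshot("scene");b=snapshot("side")
print("knob top",tri(a,(292.5,164),b,(340.5,158.5)))
C=lambda x,y:(x/4+230,y/4+110); D=lambda x,y:(x/4+200,y/4+120)
# base corners: near (scene bottom) left / right ; side
print("base lower front corner side at z=.07/.08",onz(b,[D(520,603)],.07),)
P=[tri(a,C(193,500),b,D(692,497)), tri(a,C(312,507),b,D(692,497))]
print(P)
print("plate corner",tri(a,C(223,312),b,D(517,445)),tri(a,C(308,312),b,D(452,383)))
for _ in range(6): snapshot("wrist")
b2=snapshot("side");d=np.abs(b2["color"].astype(int)-b["color"].astype(int))[150:280,290:390].max(2)
print("diff",d.max(),d.mean())
```

```text
knob top (array([ 0.597 , -0.0308,  0.2916]), np.float64(0.0009240054503494497))
base lower front corner side at z=.07/.08 [[ 0.5531 -0.0687  0.07  ]]
[(array([ 0.6576, -0.068 ,  0.0777]), np.float64(0.0022227993586128145)), (array([ 0.6615, -0.0197,  0.0554]), np.float64(0.06937393135333882))]
plate corner (array([ 0.5616, -0.0556,  0.1592]), np.float64(0.004707252642694068)) (array([ 0.559 , -0.0035,  0.1602]), np.float64(0.002414019096517496))
diff 65 3.278230769230769
```

Emit:
carry_out:
  series:
    - [[0,0,0,0,0,0],[0,0,0,0,0,0],[0,0,0,0,0,0],[0,0,0,0,0,0],[0,0,0,0,0,0],[0,0,0,0,0,0],[0,0,0,0,0,0],[0,0,0,0,0,0],[0,0,0,0,0,0],[0,0,0,0,0,0]]

```text
clock: 23.75
tool_pos: [0.5974, -0.0263, 0.3778]
orientation: [34.9, 90.0, 106.9]
force: [0.8, 0.3, -0.7]
opening: 0.0873
```

Run:
```python
from h import *
im=cv2.imread("pics/sd18.png")
b=snapshot("side"); crop(b,"sd19.png",200,120,200,190,4)
j=cv2.imread("pics/sd19.png"); d=np.abs(im.astype(int)-j)[300:620,400:720].max(2); print(d.max(),d.mean())
```

```text
49 2.759853515625
```

Run:
```python
from h import *
im=cv2.imread("pics/sd18.png").astype(int);j=cv2.imread("pics/sd19.png").astype(int)
d=np.abs(im-j).max(2); print("static",d[20:300,100:500].max(),d[20:300,100:500].mean(),"carrier",d[300:620,400:720].max(),d[300:620,400:720].mean(), np.argwhere(d>40)[:5])
g=lambda m:cv2.cvtColor(m.astype(np.uint8),cv2.COLOR_BGR2GRAY)[300:620,400:720].astype(np.float32)
print(cv2.phaseCorrelate(g(im),g(j)))
```

```text
static 69 2.838892857142857 carrier 49 2.759853515625 [[155 445]
 [155 446]
 [156 444]
 [156 445]
 [156 446]]
((0.0035607286887113787, 0.03979459827019127), 0.7177297568321228)
```

The carrier's difference between frames is the same as the static background's, so it is at rest. I'm handing in the job.

```bash
python3 -c "
from plant import close_job; print(close_job())"
```

```text
the job is handed in; nothing more can be done
None
```

The carrier hangs from the hook at the top of the travel over its tray, and the job was handed in at about 24 s of the 58 s allowed. I got no verdict back.

**What I did:** I gripped the knob and pulled the hook down about 54 mm. I swung it to just short of the eye and lowered it in roughly 1 mm steps until it touched the plate. I then raised it 1–2 mm, swung the tip in under the eye, and let the lift rise at about 40 mm/s or less. Once it reached the top stop I opened the jaws and backed the gripper straight up by 120 mm.

**Last checks:**

| Check | Result |
|---|---|
| Knob top height | 0.292 m, the same as at the start, so the lift is at its top stop |
| Carrier underside | about 70 mm above the bench, and upright by eye |
| Distance from tray centre | about 18 mm |
| Stillness | over 1.5 s or more, the carrier's picture changed no more than the static background did |
| Force on the robot after release | back to about zero |
| Bottle, beaker and jar | look untouched in the pictures; I did not measure them |

**Forces and disagreements:**
- **Plate touch:** the hook pressed on the plate with an estimated 6 N.
- **Sideways force:** while swinging and letting go, the robot pulled or pushed the knob along the lift arm with up to 9 N. My column position was 4–5 mm off, and I corrected it on the way. None of this went into the carrier.
- **Wrist camera:** its positions disagreed with the other two cameras by about 4 mm, so I relied mainly on those two.

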